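# Sort power modules by hand weight and lock the carrier

### The arm

A 6-joint arm with a two-finger parallel gripper is mounted at the origin on the work surface. World frame = base frame: x ahead of the robot, y to its left, z up, the work surface at z = 0. Lengths are in mm, angles in rad, forces in N, time in s.
With the tool pointing down it reaches from about 350 to 875 mm from the base axis. Payload 4.2 kg.
Tool frame: the origin (TCP) lies midway between the tips of the shut fingers; the grasp point (between the pads) lies 19 mm behind it; z points along the fingers, y is the direction in which the jaws open and shut (so a half turn about z gives the same grasp; the last joint's range is limited). The gripper opens to 85 mm and grips with 20 to 120 N. Pads are 22 mm wide; open, the fingers measure 114 mm over their backs; the gripper's body (76 mm by 85 mm) begins 54 mm behind the grasp point. The pads swing forward as they close: fully open they stand 13 mm farther back than shut.
Start: joints at [-0.988, 0.385, 0.008, 0, -1.194, -0.259], TCP at [198.872, -592.494, 231.312] pointing down, gripper open.
Joint ranges: [-3.14, 3.14], [-1.21, 2.06], [-1.07, 1.41], [-3.16, 2.05], [-2.99, -0.16], [-3.1, 3.1]. Speed limits (rad/s): [2.79, 2.79, 3.14, 3.14, 3.14, 3.14].

### API

Orientations are given as a unit quaternion [x, y, z, w].
In Python, from bench import arm gives the robot as it stands.
- The arm moves only by the tool send_rows, never from a script. Its arguments are lists of equal length, an entry for each row: "translation": the shift along the tool's x, y, z in mm, a list of three; "dr": the turn, a rotation vector about the tool's x, y, z in degrees, a list of three; "grip": the finger opening in mm, from 0 to 85.4. In form: {"translation": [[dx, dy, dz], ...], "dr": [[ax, ay, az], ...], "grip": [grip, ...]}. A call has exactly 5 rows; each row shifts and turns the commanded pose from where the row before left it, along the tool's axes as they then stand; what a row does not reach is not made up. A row lasts 1/8 s, in which the tool goes at most 62.5 mm and 10.7 degrees, less where a joint would pass 70% of its speed; a pose out of reach is approached as far as the arm can. A call with a gripper value outside its range is refused whole. The fingers move at their own pace and stop on an object; the grip force is fixed at half the most. Time passes only in rows, so rows that do not move let the fingers close, or fill a call up. It gives the time, the measured TCP pose, the force and the opening at its end, in the units of the state.
- arm.read_state(): the state, without advancing time (a new reading comes with each control period).
- arm.get_image(name): name is "scene" or "side" or "wrist"; returns the picture (480x640x3 uint8, red, green, blue); there is no depth.
- arm.camera_info(name): a dict with "fx", "fy", "cx", "cy" (pixels), "cam_to_world" (4x4, takes a point from camera to world coordinates). Camera axes: x right, y down, z forward; pixel columns grow to the right and rows downward; lengths in mm; the calibration is good to about 2 mm. A picture is of the moment at which its call begins: read the wrist's pose just before it. camera_info takes no time and is no camera call; for the wrist camera it gives the pose at the moment of the call.
- arm.job_done(): hands the job in, once; it reports no verdict.
Trained networks look in the newest picture that a camera, given by its name, has taken for a name from the list of things; names that differ only in an ending like _2 or _b are one class to them, and where a whole thing is asked for, a point or a joint stands for the part that bears it (a point fixed in the world has none). Each returns a list of dicts, best first, with "confidence" (0 to 1); they miss things now and then, are a little off and sometimes report something else, mostly with a low value. They report only what shows in the picture. A call takes as long as a camera call.
- arm.search_frame(thing, camera): "xyz" ([x, y, z] in mm, in world coordinates, good to about 4 mm: the middle of the surface that is visible of it).
- arm.place_of(thing, camera): "xyz" ([x, y, z] in mm, in world coordinates, good to about 4 mm: a listed point, or the origin of a listed thing).
The state is a dict: "clock": time; "joints": joint angles; "joint_vel": joint speeds; "joint_efforts": joint torques, N m; "position": TCP position; "ee_rot": TCP orientation; "contact_force": force on the tool from outside, world axes, zero at the start; "wrist_torque": the same for the moment, N m; "gripper_width": finger opening in mm.
Only numpy, scipy, OpenCV 4.12 (cv2) and the standard library are available. Lean on these libraries where they do the work, as an engineer would, in place of code of your own. Each camera call takes 0.05 s, during which the arm holds its last target.

### The job

Clear the screwdriver out of the carrier first, laying it lengthwise on its rubber rest. Then weigh every power module on the bench in the hand: modules over 400 g are complete and belong in the carrier, lighter ones are short of parts and belong in the steel rework tray (within 50 g of 400 g either tray will do), each set upright and flat on the tray floor, none on another. Last, slide the carrier's transport lock fully home against its end stop, and leave the bystanding bottle and cleaner cup where they are.

Things in the scene. Friction and masses are not known exactly. Their poses are not given: they have to be found in the camera images.
- module_1: power module: closed aluminium housing 84 (x) x 52 (y) x 36 mm high with a black grip rib on top, 64 (along x) x 14 (y) x 30 mm high, so 66 mm in all. Origin: centre of its underside. All modules look alike; each weighs somewhere from 130 to 670 g, which cannot be seen. May be absent (None).
- module_2: power module: closed aluminium housing 84 (x) x 52 (y) x 36 mm high with a black grip rib on top, 64 (along x) x 14 (y) x 30 mm high, so 66 mm in all. Origin: centre of its underside. All modules look alike; each weighs somewhere from 130 to 670 g, which cannot be seen. May be absent (None).
- module_3: power module: closed aluminium housing 84 (x) x 52 (y) x 36 mm high with a black grip rib on top, 64 (along x) x 14 (y) x 30 mm high, so 66 mm in all. Origin: centre of its underside. All modules look alike; each weighs somewhere from 130 to 670 g, which cannot be seen. May be absent (None).
- module_4: power module: closed aluminium housing 84 (x) x 52 (y) x 36 mm high with a black grip rib on top, 64 (along x) x 14 (y) x 30 mm high, so 66 mm in all. Origin: centre of its underside. All modules look alike; each weighs somewhere from 130 to 670 g, which cannot be seen. May be absent (None).
- module_5: power module: closed aluminium housing 84 (x) x 52 (y) x 36 mm high with a black grip rib on top, 64 (along x) x 14 (y) x 30 mm high, so 66 mm in all. Origin: centre of its underside. All modules look alike; each weighs somewhere from 130 to 670 g, which cannot be seen. May be absent (None).
- module_6: power module: closed aluminium housing 84 (x) x 52 (y) x 36 mm high with a black grip rib on top, 64 (along x) x 14 (y) x 30 mm high, so 66 mm in all. Origin: centre of its underside. All modules look alike; each weighs somewhere from 130 to 670 g, which cannot be seen. May be absent (None).
- carrier: open tray fixed to the bench, 212 x 212 mm outside, 200 x 200 mm inside, walls 26 mm high, floor 6 mm thick; origin at the centre of its underside. Black plastic carrier with aluminium side strips; the transport lock's track lies along its near (-x) edge, outside the tray. It may be the left or the right tray.
- rework: open tray fixed to the bench, 212 x 212 mm outside, 200 x 200 mm inside, walls 26 mm high, floor 6 mm thick; origin at the centre of its underside. Rework tray of plain sheet steel, without a lock.
- carrier_floor: floor plate of the carrier, 200 x 200 x 6 mm, fixed; same origin and axes as the carrier
- rework_floor: floor plate of the rework tray, 200 x 200 x 6 mm, fixed; same origin and axes as the tray
- lock (a joint): transport lock slide of the carrier, m: 0 open, 0.080 at its end stop (fully home); slides along the carrier's +y.
- lock_top (a point): top centre of the lock's grip block, which is 28 (x) x 20 (y) x 40 mm high on a track 14 mm high; this point is 54.5 mm above the bench, at x = -130 mm and y = -40 mm + joint value in the carrier's frame.
- driver: screwdriver, 170 mm long, lying along its x: yellow handle 26 mm thick and 84 mm long to -x, thin steel blade to +x. Origin at mid-length on its underside, 13 mm below its axis; balances at 40 mm to the handle's side.
- driver_grip (a point): middle of the screwdriver's handle
- driver_tip (a point): tip of the screwdriver's blade
- rest: grey rubber tool rest fixed to the bench, 70 (x) x 210 (y) x 12 mm high; origin at the centre of its underside. The screwdriver is to lie along its y, either way round.
- bottle: small white bottle, 52 mm across, 95 mm high, standing at the far edge of the work; bystander
- cleaner: steel tip-cleaner cup, 64 mm across, 45 mm high, standing at the far edge of the work; bystander

How it is judged:
By the outcome, as a careful person would: the job done as asked, in the order asked, and still so for the second after the job is handed in, with the robot touching nothing.
Of module_1, module_2, module_3, module_4, module_5, module_6 only 4 to 6 are there at a start; the rules pass over those that are not, and their reading is None.
At some moment in a run one of module_1, module_2, module_3, module_4, module_5, module_6, driver may be knocked a few centimetres aside while the robot is not near it.
It also fails if it takes over 210 s, if anything falls off the work surface, if the arm or the gripper's body presses on something with over 40 N, if the wrist force passes 120 N, or if a joint passes its speed limit or range.

## Working session

There is one attempt and no reset: what is moved stays moved. The work goes in short steps, Python scripts to look and compute and a tool call to move; the robot and the scene stay as the last step left them, time stands still between calls to the robot, and variables do not carry over. Pictures are saved under pics/ and viewed, and the job is handed in when it is done.

Besides the shell and the picture viewer there is one more tool, called after "Call:" as name(argument=value, ...) on one line, values as JSON. send_rows: Moves the arm, as the interface text tells. Its arguments: {"type":"object","properties":{"translation":{"type":"array"},"dr":{"type":"array"},"grip":{"type":"array"}},"required":["translation","dr","grip"]}

```bash
ls; mkdir -p pics
python3 - <<'E'
from bench import arm
import cv2
s=arm.read_state(); print(s)
for n in ["scene","side","wrist"]:
    im=arm.get_image(n); cv2.imwrite(f"pics/{n}0.png",im[:,:,::-1])
for t in ["module_1","carrier","rework","driver","driver_grip","driver_tip","rest","lock_top","bottle","cleaner"]:
    for c in ["scene","side"]:
        print(t,c,[(round(d["confidence"],2),[round(v) for v in d["xyz"]]) for d in arm.place_of(t,c)])
print(arm.read_state()["clock"])
E
```

```text
pics
{'clock': 0.0, 'joints': array([-9.88398720e-01,  3.85565921e-01,  6.59807311e-03, -4.72388113e-04,
       -1.19401707e+00, -2.58584252e-01]), 'joint_vel': array([ 0.00027729,  0.00019675,  0.00010286, -0.00061692,  0.00158426,
       -0.00042449]), 'joint_efforts': array([ 2.23578492e-03, -3.92291844e+01,  1.88397163e+01,  4.18619961e+00,
       -4.73011707e-03, -4.84255196e-06]), 'position': array([ 198.67285992, -591.95204428,  230.20903316]), 'ee_rot': array([-1.61114136e-01,  9.86935150e-01,  1.08858362e-03, -2.46293349e-04]), 'contact_force': array([0.4925861 , 0.06435764, 0.06293391]), 'wrist_torque': array([ 0.04374048,  0.00408312, -0.05710945]), 'gripper_width': 85.71094889495373}
module_1 scene [(0.94, [569, -113, -3]), (0.85, [434, 7, 4]), (0.74, [564, -2, 1]), (0.65, [457, 110, 2])]
module_1 side [(0.93, [565, -2, 2]), (0.79, [451, 109, 2]), (0.79, [563, -113, -3]), (0.64, [432, 2, -1]), (0.56, [439, -113, 2])]
carrier scene [(0.9, [545, 298, -1]), (0.27, [438, -106, -3])]
carrier side [(0.65, [545, 306, -1])]
rework scene [(0.63, [512, -311, -2])]
rework side [(0.71, [518, -306, 2])]
driver scene [(0.67, [541, 316, 10])]
driver side [(0.7, [546, 312, 6]), (0.57, [432, 2, 0])]
driver_grip scene [(0.74, [514, 296, 21])]
driver_grip side [(0.81, [515, 295, 21])]
driver_tip scene [(0.9, [620, 348, 16]), (0.52, [563, -4, 2])]
driver_tip side [(0.61, [618, 349, 21])]
rest scene [(0.79, [684, -19, 4])]
rest side [(0.24, [431, 3, 1])]
lock_top scene [(0.47, [408, 295, 58])]
lock_top side [(0.65, [410, 298, 54]), (0.38, [541, 308, -1])]
bottle scene [(0.96, [728, -201, 3]), (0.58, [543, 308, 2])]
bottle side [(0.56, [727, -201, -2])]
cleaner scene [(0.58, [727, 201, -5]), (0.29, [542, 316, 10])]
cleaner side [(0.75, [729, 201, -1]), (0.54, [517, -305, 2])]
1.15
```

View pics/scene0.png

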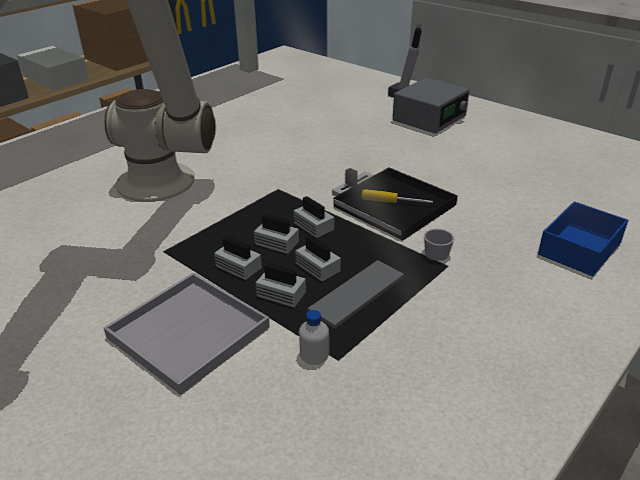

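View pics/side0.png

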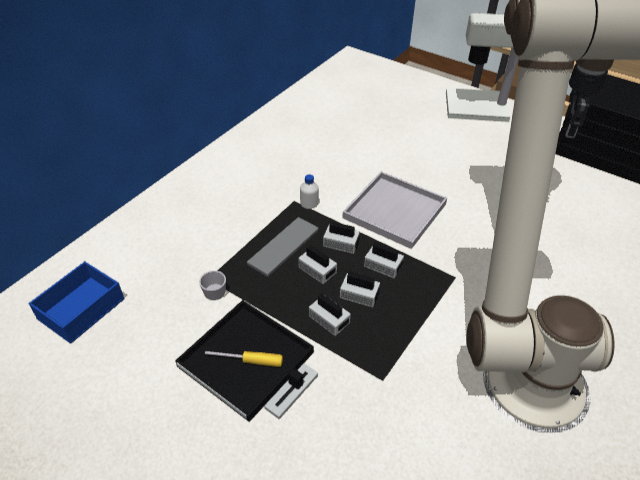

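View pics/wrist0.png

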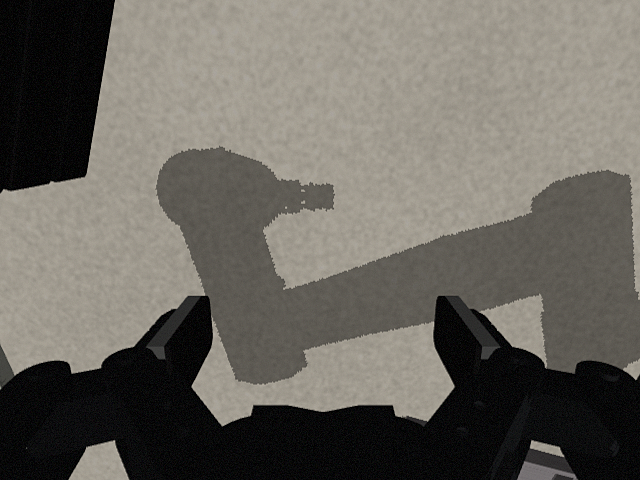

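The scene shows five modules (scene picture about (237,258), (276,235), (313,217), (318,260), (281,285)), the carrier with the driver at left (+y), and the steel rework tray at -y. I'll rectify the views to get the yaws.

```bash
cat > h.py <<'E'
from bench import arm
import numpy as np, cv2
from scipy.spatial.transform import Rotation as R
def proj(ci,P):
    T=np.linalg.inv(np.array(ci["cam_to_world"])); P=np.atleast_2d(P)
    p=P@T[:3,:3].T+T[:3,3]
    return np.c_[ci["fx"]*p[:,0]/p[:,2]+ci["cx"],ci["fy"]*p[:,1]/p[:,2]+ci["cy"]]
def rect(im,ci,z,x0,x1,y0,y1,s):
    # image: right = -y, up = +x ; s px per mm
    W=int((y1-y0)*s);H=int((x1-x0)*s)
    c,r=np.meshgrid(np.arange(W),np.arange(H))
    P=np.c_[(x1-r.ravel()/s),(y1-c.ravel()/s),np.full(c.size,z)]
    m=proj(ci,P).astype(np.float32).reshape(H,W,2)
    return cv2.remap(im,m[...,0],m[...,1],cv2.INTER_LINEAR)
def grid(im,x0,x1,y0,y1,s,st=50):
    im=im.copy()
    for x in range(x0,x1+1,st): cv2.line(im,(0,int((x1-x)*s)),(im.shape[1],int((x1-x)*s)),(0,255,0),1); cv2.putText(im,str(x),(0,int((x1-x)*s)-2),0,.35,(255,0,0))
    for y in range(y0,y1+1,st): cv2.line(im,(int((y1-y)*s),0),(int((y1-y)*s),im.shape[0]),(0,255,0),1); cv2.putText(im,str(y),(int((y1-y)*s)+1,10),0,.35,(255,0,0))
    return im
def pose():
    s=arm.read_state(); return s
E
python3 - <<'E'
from h import *
for c in ["scene","side"]:
    im=cv2.imread(f"pics/{c}0.png"); ci=arm.camera_info(c)
    cv2.imwrite(f"pics/r_{c}_mod.png",grid(rect(im,ci,66,380,740,-170,180,1.6),380,740,-170,180,1.6,20))
    cv2.imwrite(f"pics/r_{c}_car.png",grid(rect(im,ci,26,380,680,170,450,2),380,680,170,450,2,20))
    cv2.imwrite(f"pics/r_{c}_rew.png",grid(rect(im,ci,26,380,680,-450,-170,2),380,680,-450,-170,2,20))
E
cd pics; python3 -c "
import cv2,numpy as np
for k in ['mod','car','rew']:
    a=cv2.imread(f'r_scene_{k}.png');b=cv2.imread(f'r_side_{k}.png')
    o=np.hstack([a,b]); f=min(1,800/o.shape[1]); 
    cv2.imwrite(f'R_{k}.png',o if o.shape[1]<=800 else cv2.resize(o,None,fx=f,fy=f,interpolation=cv2.INTER_AREA))
"
```

```text
(no output)
```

View pics/r_scene_mod.png

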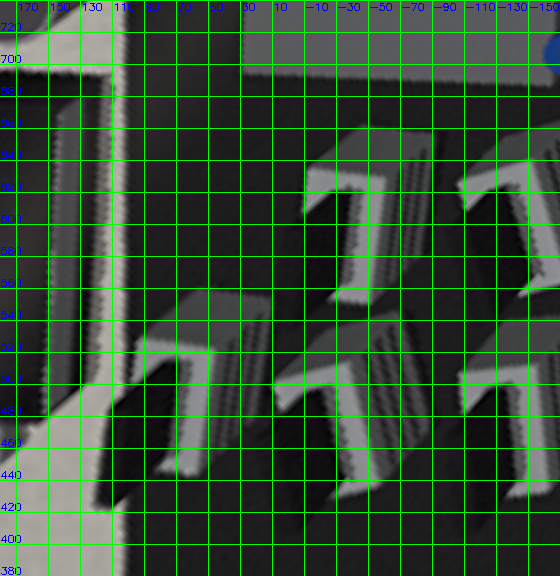

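View pics/r_side_mod.png

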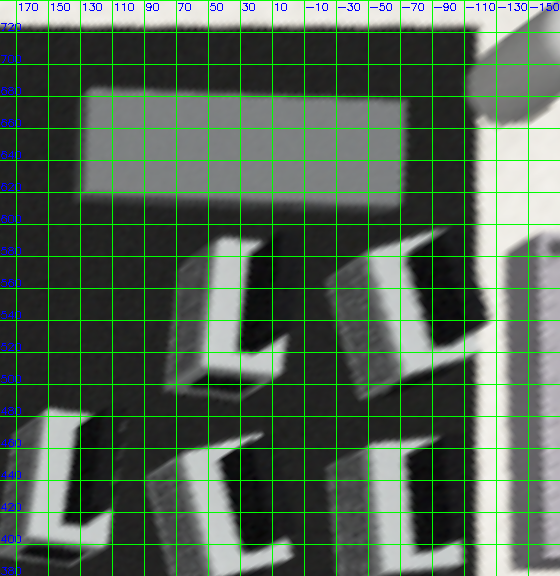

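View pics/r_side_car.png

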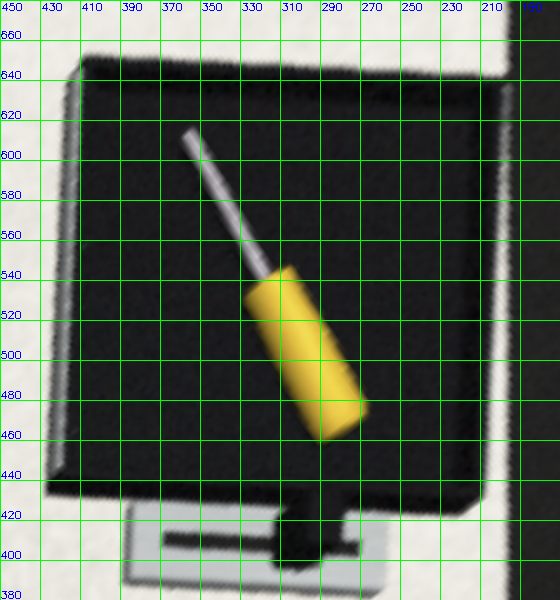

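View pics/r_scene_car.png

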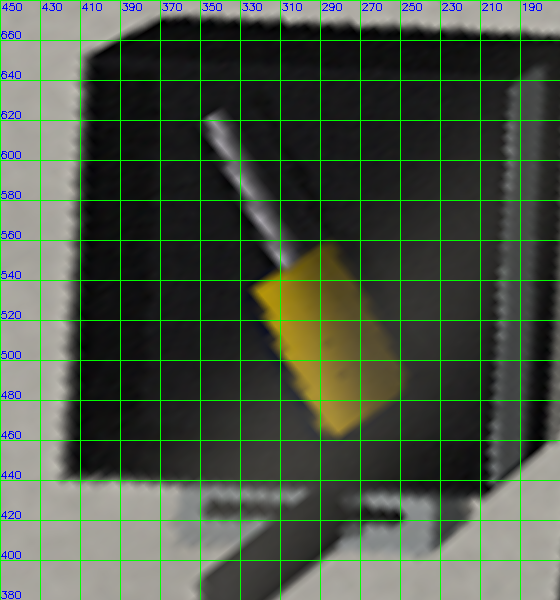

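View pics/r_scene_rew.png

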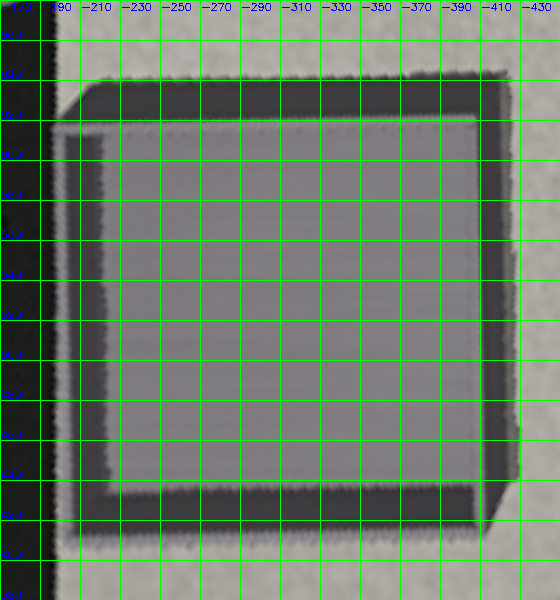

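```bash
cat >> h.py <<'E'
def go(x,y,z,jaw=None,tilt=True):
    """print turn (tool axes, deg) then shift in the tool axes after that turn"""
    s=arm.read_state(); p=s["position"]; Rc=R.from_quat(s["ee_rot"])
    yt=Rc.as_matrix()[:,1]; cur=np.degrees(np.arctan2(yt[1],yt[0]))
    if jaw is None: jaw=cur
    d=(jaw-cur+90)%180-90; j=np.radians(cur+d)
    Y=np.array([np.cos(j),np.sin(j),0]);Z=np.array([0,0,-1]);X=np.cross(Y,Z)
    Rt=R.from_matrix(np.c_[X,Y,Z])
    rv=np.degrees((Rc.inv()*Rt).as_rotvec())
    D=np.array([x,y,z])-p
    print("t",round(s["clock"],2),"pos",p.round(1),"jaw",round(cur,1),"j6",s["joints"][5].round(2),"w",round(s["gripper_width"],1),"F",s["contact_force"].round(2))
    print(" turn",rv.round(1)," shift-after-turn",Rt.inv().apply(D).round(1)," shift-now",Rc.inv().apply(D).round(1),"len",round(np.linalg.norm(D)))
E
python3 - <<'E'
from h import *
go(514,296,200,118)
E
```

```text
t 1.15 pos [ 198.9 -592.5  231.3] jaw 108.6 j6 -0.26 w 85.5 F [-0.54 -0.06  0.26]
 turn [ 0.   0.  -9.4]  shift-after-turn [-695.4  636.5   31.3]  shift-now [-581.4  742.1   31.3] len 943
```

Run:
```python
from h import *
o=[]
for c in ["scene","side"]:
    im=cv2.imread(f"pics/{c}0.png"); ci=arm.camera_info(c)
    o.append(grid(rect(im,ci,12,620,740,-150,110,1.5),620,740,-150,110,1.5,20))
o=np.hstack(o);print(o.shape);cv2.imwrite("pics/rest.png",o)
```

```text
(180, 780, 3)
```

View pics/rest.png

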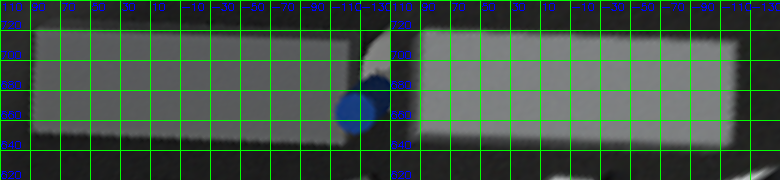

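Call:
send_rows(translation=[[-37,47,0],[-37,47,0],[-37,47,0],[-37,47,0],[-37,47,0]], dr=[[0,0,0],[0,0,0],[0,0,0],[0,0,0],[0,0,0]], grip=[85,85,85,85,85])

```text
clock: 1.78
position: [299.9, -309.3, 231.6]
ee_rot: [-0.161, 0.987, -0.0, 0.0]
contact_force: [1.5, -0.4, 1.3]
gripper_width: 85.1
```

Call:
send_rows(translation=[[-37,47,0],[-37,47,0],[-37,47,0],[-37,47,0],[-37,47,0]], dr=[[0,0,0],[0,0,0],[0,0,0],[0,0,0],[0,0,0]], grip=[85,85,85,85,85])

```text
clock: 2.4
position: [400.5, -27.2, 231.9]
ee_rot: [-0.161, 0.987, 0.0, 0.001]
contact_force: [1.9, -1.1, -0.3]
gripper_width: 84.6
```

Call:
send_rows(translation=[[-37,47,0],[-37,47,0],[-37,47,0],[-37,47,0],[0,0,0]], dr=[[0,0,0],[0,0,-2],[0,0,-2],[0,0,-2],[0,0,-3]], grip=[85,85,85,85,85])

```text
clock: 3.02
position: [475.6, 201.6, 230.7]
ee_rot: [-0.241, 0.971, -0.0, 0.0]
contact_force: [0.2, -0.6, 0.3]
gripper_width: 85.1
```

Run:
```python
from h import *
go(514,296,200,118)
ci=arm.camera_info("wrist"); im=arm.get_image("wrist"); cv2.imwrite("pics/w1.png",im[:,:,::-1])
for t in ["driver_grip","driver_tip","driver","lock_top","carrier"]:
  print(t,[(round(d["confidence"],2),[round(v) for v in d["xyz"]]) for d in arm.place_of(t,"wrist")])
print(np.array(ci["cam_to_world"]).round(2))
```

```text
t 3.02 pos [475.6 201.6 230.7] jaw 117.9 j6 -1.8 w 85.1 F [ 0.22 -0.6   0.29]
 turn [-0.   0.  -0.1]  shift-after-turn [-78.2  65.3  30.7]  shift-now [-78.1  65.5  30.8] len 106
driver_grip [(0.69, [515, 296, 21])]
driver_tip [(0.56, [623, 348, 16])]
driver [(0.64, [549, 308, 6])]
lock_top [(0.8, [411, 302, 60]), (0.22, [565, 0, -2])]
carrier [(0.89, [542, 302, -1])]
[[-4.7000e-01  8.5000e-01  2.4000e-01  4.1389e+02]
 [ 8.8000e-01  4.5000e-01  1.3000e-01  1.6983e+02]
 [ 0.0000e+00  2.7000e-01 -9.6000e-01  3.7377e+02]
 [ 0.0000e+00  0.0000e+00  0.0000e+00  1.0000e+00]]
```

View pics/w1.png

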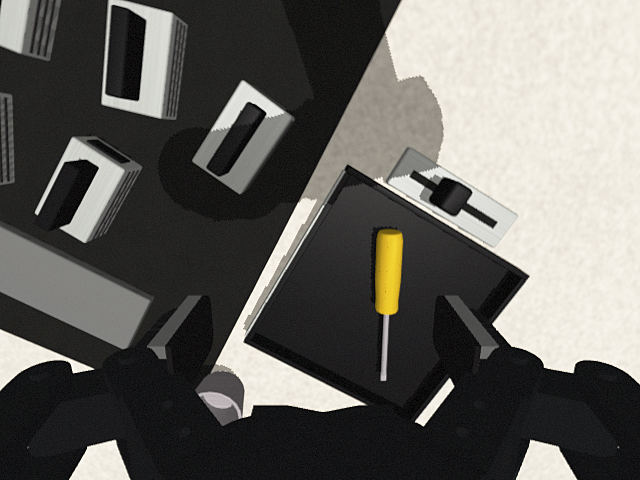

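The wrist view shows the driver: handle butt near (390,232), tip (384,380), the lock block near (450,196), and the carrier corners. Next I'll turn those pixels into positions.

```bash
cat >> h.py <<'E'
def px(ci,u,v,z):
    T=np.array(ci["cam_to_world"]); d=T[:3,:3]@np.array([(u-ci["cx"])/ci["fx"],(v-ci["cy"])/ci["fy"],1])
    return (T[:3,3]+d*(z-T[2,3])/d[2]).round(1)
E
python3 - <<'E'
from h import *
ci=arm.camera_info("wrist")
im=cv2.imread("pics/w1.png")
m=cv2.inRange(cv2.cvtColor(im,cv2.COLOR_BGR2HSV),(18,130,60),(35,255,255))
r=cv2.minAreaRect(cv2.findNonZero(m)); print(r)
b=cv2.boxPoints(r); print([px(ci,*p,19) for p in b], px(ci,*r[0],19))
print("butt,tip",px(ci,390,232,19),px(ci,384,380,19))
for p in [(348,166),(528,276),(246,341)]: print("corner",px(ci,*p,26))
print("lock block top",px(ci,455,188,54.5))
o=rect(im,ci,26,380,680,170,450,2); cv2.imwrite("pics/w1car.png",grid(o,380,680,170,450,2,20))
E
```

```text
((388.01849365234375, 271.51995849609375), (26.595720291137695, 85.43684387207031), 2.2025980949401855)
[array([551.9, 298.5,  19. ]), array([469.9, 255.7,  19. ]), array([458.8, 279.4,  19. ]), array([540.1, 323.8,  19. ])] [503.8 288.6  19. ]
butt,tip [467.  269.5  19. ] [616.8 349.2  19. ]
corner [429.4 201.5  26. ]
corner [441.8 412.7  26. ]
corner [638.1 193.   26. ]
lock block top [402.1 288.9  54.5]
```

View pics/w1car.png

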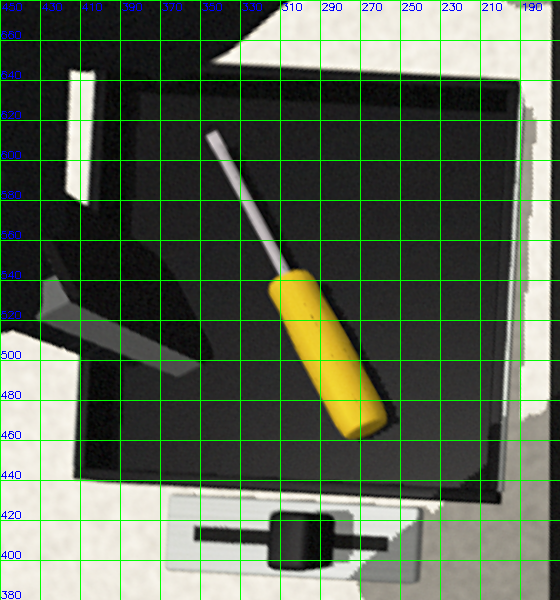

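Run:
```python
from h import *
go(508,291,60,118)
```

```text
t 3.33 pos [474.5 197.4 231.6] jaw 117.5 j6 -1.8 w 85.3 F [ 0.39 -0.34  0.19]
 turn [ 0.   0.  -0.5]  shift-after-turn [-73.5  66.9 171.6]  shift-now [-72.8  67.6 171.6] len 198
```

Call:
send_rows(translation=[[-25,23,20],[-25,23,30],[-23,21,40],[0,0,40],[0,0,42]], dr=[[0,0,-0.5],[0,0,0],[0,0,0],[0,0,0],[0,0,0]], grip=[85,85,85,85,85])

```text
clock: 3.95
position: [508.3, 291.3, 58.5]
ee_rot: [-0.242, 0.97, 0.0, 0.001]
contact_force: [0.2, 0.2, 0.4]
gripper_width: 85.3
```

Run:
```python
from h import *
im=arm.get_image("wrist"); cv2.imwrite("pics/w2.png",im[:,:,::-1])
go(508,292,10,118)
```

```text
t 4.0 pos [504.8 288.3  52.5] jaw 117.9 j6 -1.88 w 84.6 F [-1.37 -1.53 -3.52]
 turn [-0.1 -0.6 -0.1]  shift-after-turn [-4.6  1.7 42.5]  shift-now [-5.   1.8 42.5] len 43
```

View pics/w2.png

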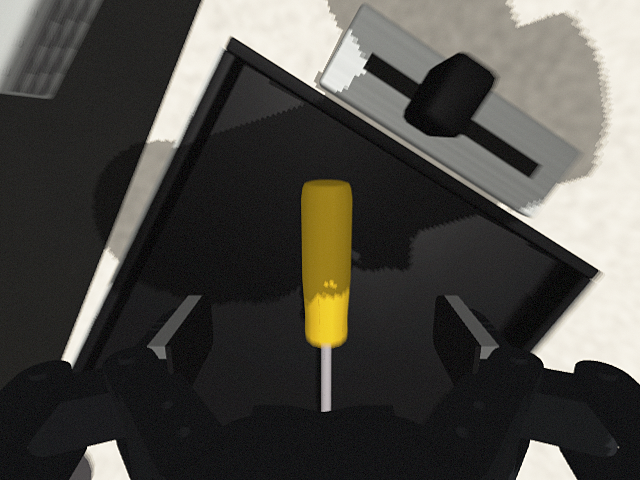

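Handle sits centred between the fingers (column 326). Next: descend and close.

Call:
send_rows(translation=[[0,0,18],[0,0,16],[0,0,10],[0,0,0],[0,0,0]], dr=[[0,0,0],[0,0,0],[0,0,0],[0,0,0],[0,0,0]], grip=[85,85,85,85,85])

```text
clock: 4.62
position: [508.3, 291.8, 16.0]
ee_rot: [-0.242, 0.97, 0.0, 0.001]
contact_force: [-0.2, 0.1, -0.2]
gripper_width: 85.2
```

Call:
send_rows(translation=[[0,0,0],[0,0,0],[0,0,0],[0,0,0],[0,0,0]], dr=[[0,0,0],[0,0,0],[0,0,0],[0,0,0],[0,0,0]], grip=[0,0,0,0,0])

```text
clock: 5.25
position: [508.1, 291.6, 15.7]
ee_rot: [-0.242, 0.97, 0.0, 0.0]
contact_force: [0.1, -1.1, 2.6]
gripper_width: 22.5
```

Width 22.5 suggests the pads hold the handle above its axis, so I'll regrip lower.

Call:
send_rows(translation=[[0,0,0],[0,0,0],[0,0,3],[0,0,3],[0,0,0]], dr=[[0,0,0],[0,0,0],[0,0,0],[0,0,0],[0,0,0]], grip=[45,45,45,45,45])

```text
clock: 5.88
position: [507.6, 291.2, 8.8]
ee_rot: [-0.242, 0.97, -0.0, -0.0]
contact_force: [-0.1, 0.3, 0.6]
gripper_width: 45.1
```

Call:
send_rows(translation=[[0,0,0],[0,0,0],[0,0,0],[0,0,0],[0,0,0]], dr=[[0,0,0],[0,0,0],[0,0,0],[0,0,0],[0,0,0]], grip=[0,0,0,0,0])

```text
clock: 6.5
position: [508.1, 291.6, 9.5]
ee_rot: [-0.242, 0.97, 0.0, 0.0]
contact_force: [0.2, 0.2, 1.4]
gripper_width: 22.9
```

Call:
send_rows(translation=[[0,0,-10],[0,0,-20],[0,0,-40],[0,0,-40],[0,0,-20]], dr=[[0,0,0],[0,0,0],[0,0,0],[0,0,0],[0,0,0]], grip=[0,0,0,0,0])

```text
clock: 7.12
position: [508.4, 291.9, 142.3]
ee_rot: [-0.242, 0.97, 0.001, 0.002]
contact_force: [-0.5, -0.5, -0.5]
gripper_width: 22.9
```

Run:
```python
from h import *
im=arm.get_image("wrist"); cv2.imwrite("pics/w3.png",im[:,:,::-1])
go(680,-60,120,177.5)
```

```text
t 7.17 pos [509.4 292.5 144.4] jaw 118.1 j6 -1.88 w 22.8 F [0.66 0.69 2.53]
 turn [ -0.2   0.4 -59.4]  shift-after-turn [ 344.7 -185.8   24.4]  shift-now [  15.7 -391.4   23.8] len 392
```

View pics/w3.png

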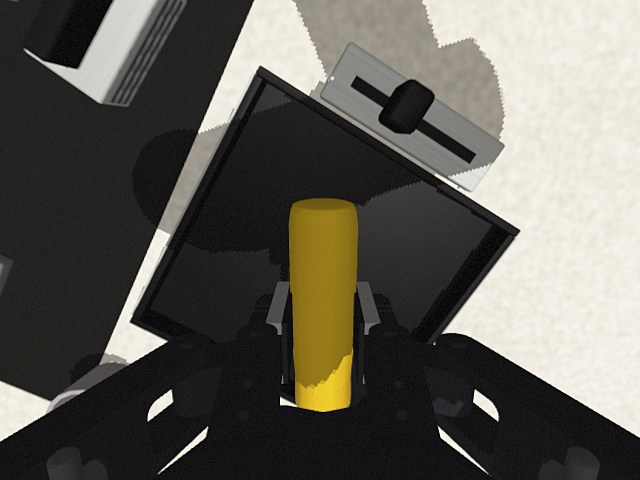

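Call:
send_rows(translation=[[0,0,0],[0,0,0],[0,0,0],[0,0,0],[0,0,0]], dr=[[0,0,-10],[0,0,-10],[0,0,-10],[0,0,-10],[0,0,-10]], grip=[0,0,0,0,0])

```text
clock: 7.8
position: [507.3, 291.0, 138.6]
ee_rot: [-0.632, 0.775, 0.0, -0.001]
contact_force: [0.5, 0.1, -1.2]
gripper_width: 23.2
```

Call:
send_rows(translation=[[0,0,0],[43,-23,0],[43,-23,0],[43,-23,0],[43,-23,0]], dr=[[0,0,-9.4],[0,0,0],[0,0,0],[0,0,0],[0,0,0]], grip=[0,0,0,0,0])

```text
clock: 8.43
position: [592.0, 114.0, 138.7]
ee_rot: [-0.691, 0.723, 0.0, -0.001]
contact_force: [0.2, 1.2, -0.1]
gripper_width: 23.0
```

Call:
send_rows(translation=[[43,-23,0],[43,-23,0],[43,-23,0],[43,-24,0],[0,0,0]], dr=[[0,0,0],[0,0,0],[0,0,0],[0,0,0],[0,0,0]], grip=[0,0,0,0,0])

```text
clock: 9.05
position: [677.5, -63.7, 137.7]
ee_rot: [-0.689, 0.724, 0.001, -0.001]
contact_force: [-0.0, 0.2, -1.3]
gripper_width: 23.3
```

Run:
```python
from h import *
for c in ["wrist","scene"]:
  im=arm.get_image(c); cv2.imwrite(f"pics/{c}4.png",im[:,:,::-1])
for c in ["scene","wrist"]:
  for t in ["rest","driver_tip","driver_grip"]:
    print(t,c,[(round(d["confidence"],2),[round(v) for v in d["xyz"]]) for d in arm.place_of(t,c)])
go(681,-60,17,177.5)
```

```text
rest scene [(0.96, [686, -15, 3]), (0.74, [732, -199, 2])]
driver_tip scene [(0.84, [686, 65, 146])]
driver_grip scene [(0.6, [677, -54, 148])]
rest wrist []
driver_tip wrist []
driver_grip wrist [(0.87, [679, -51, 151])]
t 9.45 pos [677.2 -59.3 139.6] jaw 177.5 j6 -0.19 w 22.6 F [-0.4   0.36 -0.71]
 turn [-0.  0.  0.]  shift-after-turn [  0.5  -3.9 122.6]  shift-now [  0.5  -3.8 122.6] len 123
```

View pics/wrist4.png

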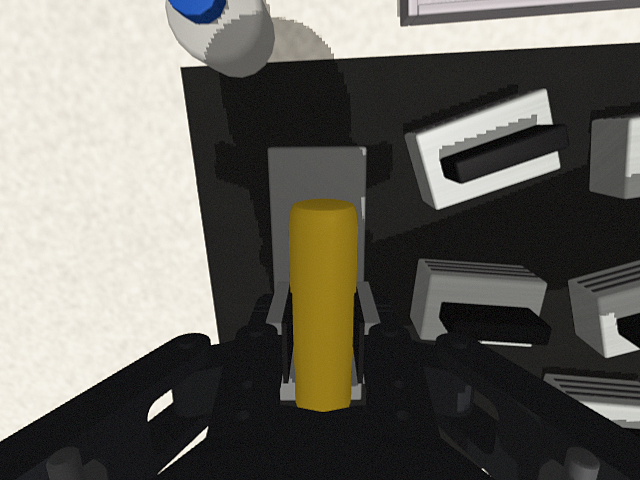

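View pics/scene4.png

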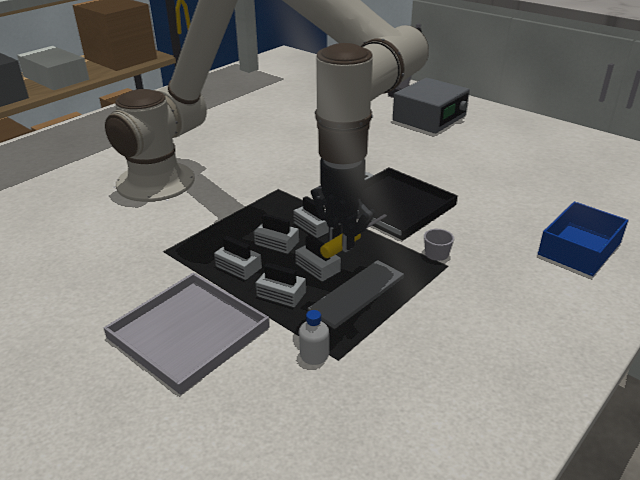

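Call:
send_rows(translation=[[0,-4,35],[0,0,40],[0,0,30],[0,0,12],[0,0,0]], dr=[[0,0,0],[0,0,0],[0,0,0],[0,0,0],[0,0,0]], grip=[0,0,0,0,0])

```text
clock: 10.07
position: [681.3, -60.3, 22.1]
ee_rot: [-0.691, 0.722, 0.0, -0.0]
contact_force: [0.4, 0.6, 0.4]
gripper_width: 22.6
```

Run:
```python
from h import *
go(681,-60,16,177.5)
```

```text
t 10.07 pos [681.3 -60.3  22.1] jaw 177.5 j6 -0.19 w 22.6 F [0.43 0.62 0.39]
 turn [ 0. -0. -0.]  shift-after-turn [-0.3  0.3  6.1]  shift-now [-0.3  0.3  6.1] len 6
```

Call:
send_rows(translation=[[0,0,3],[0,0,3],[0,0,0],[0,0,0],[0,0,0]], dr=[[0,0,0],[0,0,0],[0,0,0],[0,0,0],[0,0,0]], grip=[0,0,0,0,0])

```text
clock: 10.7
position: [681.5, -60.6, 16.5]
ee_rot: [-0.691, 0.723, -0.0, 0.0]
contact_force: [-0.0, 0.2, -1.0]
gripper_width: 23.0
```

Call:
send_rows(translation=[[0,0,0],[0,0,0],[0,0,0],[0,0,0],[0,0,0]], dr=[[0,0,0],[0,0,0],[0,0,0],[0,0,0],[0,0,0]], grip=[30,40,60,60,60])

```text
clock: 11.32
position: [681.4, -60.6, 16.3]
ee_rot: [-0.691, 0.723, -0.0, -0.0]
contact_force: [-0.0, -0.5, -0.5]
gripper_width: 60.2
```

Call:
send_rows(translation=[[0,0,-15],[0,0,-40],[0,0,-60],[0,0,-60],[0,0,-30]], dr=[[0,0,0],[0,0,0],[0,0,0],[0,0,0],[0,0,0]], grip=[60,60,60,60,60])

```text
clock: 11.95
position: [682.7, -60.8, 227.7]
ee_rot: [-0.691, 0.723, -0.003, 0.003]
contact_force: [0.7, 0.2, -1.0]
gripper_width: 60.5
```

Run:
```python
from h import *
for c in ["side","scene","wrist"]:
  ci=arm.camera_info(c)
  im=arm.get_image(c); cv2.imwrite(f"pics/{c}5.png",im[:,:,::-1])
  for t in ["driver_tip","driver_grip","module_1"]:
    print(t,c,[(round(d["confidence"],2),[round(v) for v in d["xyz"]]) for d in arm.place_of(t,c)])
  if c!="wrist":
    cv2.imwrite(f"pics/{c}5r.png",grid(rect(im[:,:,::-1],ci,25,600,740,-150,110,2),600,740,-150,110,2,20))
go(564,-2,180,85)
```

```text
driver_tip side [(0.8, [690, 64, 25])]
driver_grip side [(0.76, [684, -55, 25])]
module_1 side [(0.86, [454, 110, 3]), (0.84, [563, 0, 1]), (0.74, [438, -115, 3]), (0.72, [567, -113, -1]), (0.59, [434, 5, 0])]
driver_tip scene [(0.61, [691, 65, 24])]
driver_grip scene [(0.67, [682, -54, 24])]
module_1 scene [(0.96, [433, 7, 0]), (0.88, [451, 112, 3]), (0.87, [563, -2, 2]), (0.85, [438, -108, 0]), (0.81, [567, -112, 1])]
driver_tip wrist [(0.8, [689, 62, 24]), (0.58, [432, 3, 0]), (0.41, [682, -14, -3])]
driver_grip wrist [(0.57, [684, -50, 25])]
module_1 wrist [(0.98, [456, 111, 0]), (0.87, [433, 6, 1]), (0.82, [565, -1, 0]), (0.79, [569, -110, -3]), (0.6, [438, -108, -1])]
t 12.55 pos [681.2 -60.7 220.4] jaw 177.5 j6 -0.19 w 59.7 F [ 0.5  -0.75  0.69]
 turn [  0.1   0.  -87.5]  shift-after-turn [-121.9  -48.2   40.4]  shift-now [-53.4 119.6  40.6] len 137
```

View pics/wrist5.png

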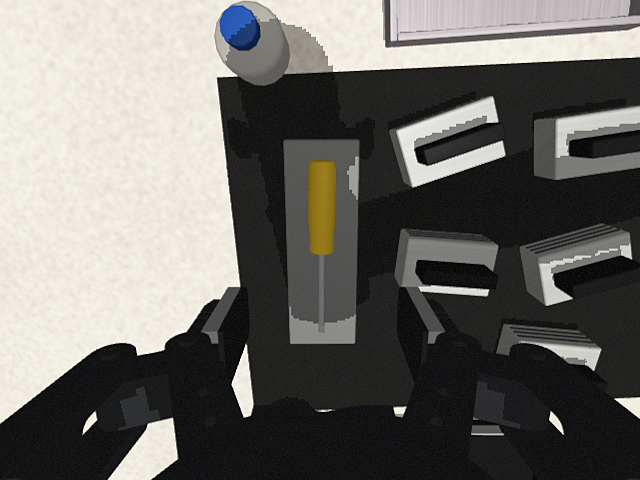

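View pics/side5r.png

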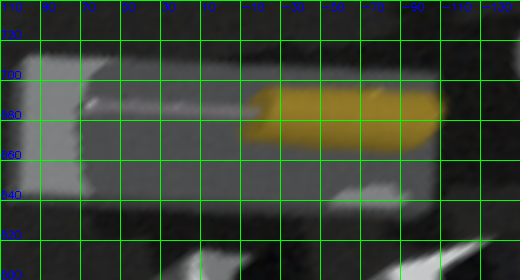

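Run:
```python
from h import *
ci=arm.camera_info("wrist")
im=cv2.imread("pics/wrist5.png")
cv2.imwrite("pics/w5r.png",grid(rect(im,ci,36,380,640,-170,170,2),380,640,-170,170,2,20))
```

```text
(no output)
```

View pics/w5r.png

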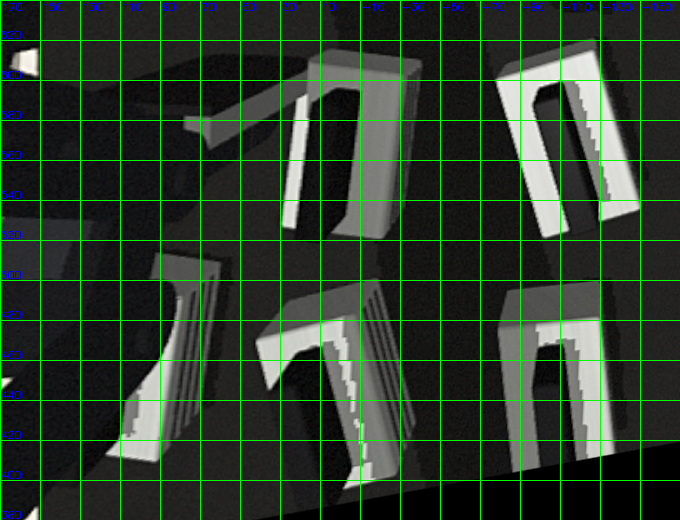

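Driver lies along the rest, centred (wrist picture: handle (321,205), tip (321,330), rest columns 285–358). Module yaws read from the rectified picture: a −7, b +16.5, c +5.5, d +15, e −7 degrees.

Call:
send_rows(translation=[[0,0,0],[0,0,0],[0,0,0],[0,0,0],[0,0,0]], dr=[[0,0,-8.5],[0,0,-8.5],[0,0,-8.5],[0,0,-8.5],[0,0,-8.5]], grip=[60,60,60,60,60])

```text
clock: 13.18
position: [681.3, -60.6, 220.9]
ee_rot: [0.907, -0.421, -0.0, 0.0]
contact_force: [-0.2, 0.2, 0.2]
gripper_width: 59.7
```

Call:
send_rows(translation=[[0,0,0],[0,0,0],[0,0,0],[0,0,0],[0,0,0]], dr=[[0,0,-8.5],[0,0,-8.5],[0,0,-8.5],[0,0,-8.5],[0,0,-8.5]], grip=[60,60,60,60,60])

```text
clock: 13.8
position: [681.3, -60.7, 220.9]
ee_rot: [0.998, -0.063, -0.0, 0.0]
contact_force: [-0.2, -0.0, -0.3]
gripper_width: 59.9
```

```bash
cat >> h.py <<'E'
def weigh(n=10):
    F=[];E=[];P=[];W=[]
    for i in range(n):
        arm.get_image("side"); s=arm.read_state(); F.append(s["contact_force"]);E.append(s["joint_efforts"]);P.append(s["position"]);W.append(s["wrist_torque"])
    F,E,P=map(np.array,(F,E,P))
    print("F",F.mean(0).round(2),"+-",F.std(0).round(2),"E",E.mean(0).round(2),"+-",E.std(0).round(2),"P",P.mean(0).round(1))
E
python3 - <<'E'
from h import *
go(565,-1,110,83)
E
```

```text
t 13.8 pos [681.3 -60.7 220.9] jaw -97.3 j6 1.3 w 59.9 F [-0.22 -0.01 -0.32]
 turn [ 0.   0.  -0.3]  shift-after-turn [-122.7  -45.   110.9]  shift-now [-122.9  -44.5  111. ] len 171
```

Call:
send_rows(translation=[[-35,-13,25],[-45,-16,40],[-30,-11,30],[-13,-5,16],[0,0,0]], dr=[[0,0,0],[0,0,0],[0,0,0],[0,0,0],[0,0,0]], grip=[60,60,60,60,60])

```text
clock: 14.42
position: [564.0, 0.3, 109.3]
ee_rot: [0.998, -0.065, -0.001, 0.001]
contact_force: [0.2, 0.0, 0.3]
gripper_width: 60.5
```

Run:
```python
from h import *
weigh(8)
ci=arm.camera_info("wrist");im=arm.get_image("wrist"); cv2.imwrite("pics/w6.png",im[:,:,::-1])
print([(round(d["confidence"],2),[round(v) for v in d["xyz"]]) for d in arm.place_of("module_1","wrist")])
go(565,-1,42,83)
```

```text
F [ 0.21 -0.21  0.25] +- [0.62 0.28 0.61] E [ 1.200e-01 -3.651e+01  1.524e+01  3.390e+00 -1.000e-02 -0.000e+00] +- [0.07 0.17 0.36 0.08 0.02 0.  ] P [566.4   0.  111. ]
[(0.95, [566, -2, 2]), (0.76, [571, -111, -1]), (0.74, [434, 4, -1])]
t 14.93 pos [565.6  -0.  110.5] jaw -97.6 j6 1.15 w 60.5 F [ 0.19 -0.63 -0.29]
 turn [-0.  -0.  -0.6]  shift-after-turn [-0.5  1.  68.5]  shift-now [-0.5  1.1 68.5] len 69
```

View pics/w6.png

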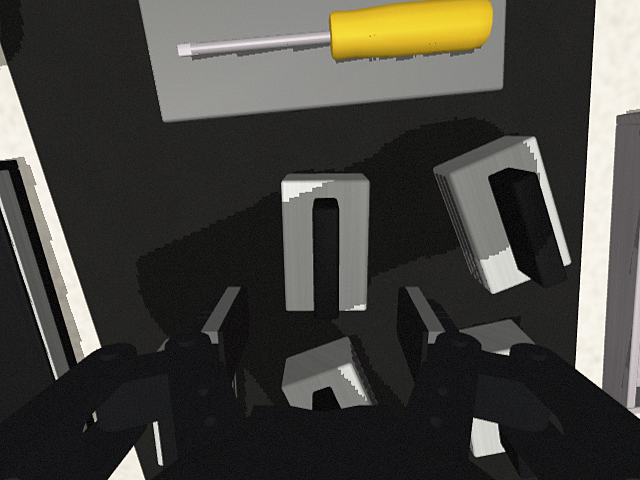

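Call:
send_rows(translation=[[0,1,20],[0,0,25],[0,0,16],[0,0,6],[0,0,0]], dr=[[0,0,0],[0,0,0],[0,0,0],[0,0,0],[0,0,0]], grip=[60,60,60,60,60])

```text
clock: 15.55
position: [565.4, -0.9, 43.3]
ee_rot: [0.998, -0.066, -0.0, 0.0]
contact_force: [-0.2, 0.6, -0.2]
gripper_width: 60.2
```

Call:
send_rows(translation=[[0,0,0],[0,0,0],[0,0,0],[0,0,0],[0,0,0]], dr=[[0,0,0],[0,0,0],[0,0,0],[0,0,0],[0,0,0]], grip=[0,0,0,0,0])

```text
clock: 16.18
position: [565.5, -0.9, 43.9]
ee_rot: [0.998, -0.066, 0.0, -0.0]
contact_force: [-0.1, -1.3, 4.4]
gripper_width: 12.9
```

Call:
send_rows(translation=[[0,0,-10],[0,0,-25],[0,0,-25],[0,0,-7],[0,0,0]], dr=[[0,0,0],[0,0,0],[0,0,0],[0,0,0],[0,0,0]], grip=[0,0,0,0,0])

```text
clock: 16.8
position: [564.7, -0.8, 109.9]
ee_rot: [0.998, -0.066, -0.0, -0.0]
contact_force: [0.8, -0.3, -3.3]
gripper_width: 12.3
```

Run:
```python
from h import *
weigh(12)
go(594,239,110,87)
go(467,-243,110,92)
im=arm.get_image("wrist"); cv2.imwrite("pics/w7.png",im[:,:,::-1])
```

```text
F [ 0.03  0.03 -3.97] +- [0.57 0.41 0.36] E [  0.   -38.75  16.66   3.88  -0.     0.  ] +- [0.01 0.27 0.14 0.03 0.01 0.  ] P [564.7  -0.9 109.5]
t 17.4 pos [565.2  -0.9 110.2] jaw -97.5 j6 1.15 w 12.5 F [-0.43 -0.88 -3.95]
 turn [ 0.   0.  -4.5]  shift-after-turn [ 1.62e+01 -2.41e+02  2.00e-01]  shift-now [-2.900e+00 -2.416e+02  2.000e-01] len 242
t 17.4 pos [565.2  -0.9 110.2] jaw -97.5 j6 1.15 w 12.5 F [-0.43 -0.88 -3.95]
 turn [ 0.   0.  -9.5]  shift-after-turn [-1.066e+02  2.386e+02  2.000e-01]  shift-now [-6.550e+01  2.529e+02  2.000e-01] len 261
```

View pics/w7.png

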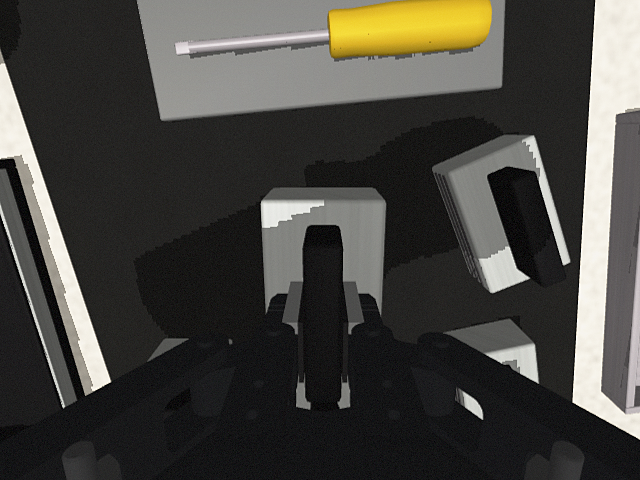

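About 4.0–4.2 N by both force and joint torque, so roughly 410 g, which is within the either-tray band. It goes in the carrier at slot C1.

Run:
```python
from h import *
go(587.6,236.6,140,87)
```

```text
t 17.45 pos [565.2  -0.9 110.3] jaw -97.5 j6 1.15 w 12.7 F [-0.4   0.43 -4.31]
 turn [-0.   0.  -4.5]  shift-after-turn [   9.9 -238.3  -29.7]  shift-now [  -9.  -238.3  -29.7] len 240
```

Call:
send_rows(translation=[[0,0,-15],[2,-40,-15],[2,-55,0],[3,-60,0],[3,-50,0]], dr=[[0,0,-4.5],[0,0,0],[0,0,0],[0,0,0],[0,0,0]], grip=[0,0,0,0,0])

```text
clock: 18.08
position: [586.1, 205.4, 140.5]
ee_rot: [1.0, -0.026, 0.0, -0.0]
contact_force: [1.1, -0.3, -4.0]
gripper_width: 12.4
```

Call:
send_rows(translation=[[0,-33,0],[0,0,20],[0,0,30],[0,0,0],[0,0,0]], dr=[[0,0,0],[0,0,0],[0,0,0],[0,0,0],[0,0,0]], grip=[0,0,0,0,0])

```text
clock: 18.7
position: [588.7, 236.5, 91.4]
ee_rot: [1.0, -0.026, 0.001, -0.0]
contact_force: [-0.3, -0.3, -3.0]
gripper_width: 12.7
```

Run:
```python
from h import *
go(587.6,236.6,51,87)
ci=arm.camera_info("wrist")
im=arm.get_image("wrist"); cv2.imwrite("pics/w8.png",im[:,:,::-1])
```

```text
t 18.7 pos [588.7 236.5  91.4] jaw -93.0 j6 0.88 w 12.7 F [-0.26 -0.27 -2.97]
 turn [-0.  -0.1 -0. ]  shift-after-turn [-1.1 -0.  40.4]  shift-now [-1.2 -0.  40.4] len 40
```

View pics/w8.png

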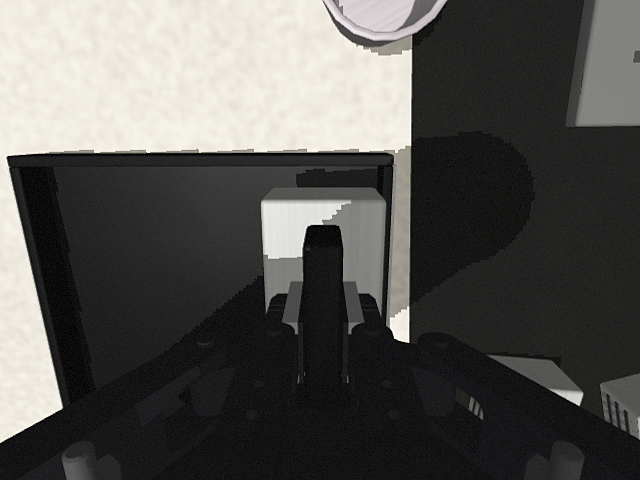

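Run:
```python
from h import *
ci=arm.camera_info("wrist")
print(px(ci,393,154,26),px(ci,9,157,26),"inner right wall top",px(ci,378,170,26),px(ci,389,330,26))
```

```text
[642.3 195.9  26. ] [651.9 406.2  26. ] inner right wall top [634.1 204.2  26. ] [534.9 198.7  26. ]
```

Call:
send_rows(translation=[[-1,-2.5,15],[0,0,16],[0,0,8],[0,0,1],[0,0,0]], dr=[[0,0,0],[0,0,0],[0,0,0],[0,0,0],[0,0,0]], grip=[0,0,0,0,0])

```text
clock: 19.38
position: [587.0, 238.8, 50.0]
ee_rot: [1.0, -0.027, -0.0, -0.0]
contact_force: [0.1, -0.4, -3.4]
gripper_width: 12.9
```

Run:
```python
from h import *
go(587.6,239,50,87)
```

```text
t 19.38 pos [587.  238.8  50. ] jaw -93.1 j6 0.88 w 12.9 F [ 0.08 -0.44 -3.43]
 turn [-0.   0.  -0.1]  shift-after-turn [ 0.5 -0.2 -0. ]  shift-now [ 0.5 -0.2 -0. ] len 1
```

Underside is about 0.5 mm above the floor; release, rise, then go on to module e at (453,111).

Call:
send_rows(translation=[[0,0,0.5],[0,0,0],[0,0,0],[0,0,0],[0,0,0]], dr=[[0,0,0],[0,0,0],[0,0,0],[0,0,0],[0,0,0]], grip=[0,16,24,32,32])

```text
clock: 20.0
position: [587.1, 238.9, 50.1]
ee_rot: [1.0, -0.027, 0.0, -0.0]
contact_force: [-1.0, -0.2, 0.6]
gripper_width: 31.8
```

Call:
send_rows(translation=[[0,0,-10],[0,0,-30],[0,0,-30],[0,0,-10],[0,0,0]], dr=[[0,0,0],[0,0,0],[0,0,0],[0,0,0],[0,0,0]], grip=[32,32,32,50,60])

```text
clock: 20.62
position: [587.1, 239.0, 130.4]
ee_rot: [1.0, -0.027, 0.0, -0.001]
contact_force: [0.6, 0.9, -0.1]
gripper_width: 59.9
```

Run:
```python
from h import *
im=arm.get_image("wrist"); cv2.imwrite("pics/w9.png",im[:,:,::-1])
go(453,111,110,83)
```

```text
t 20.68 pos [586.5 238.6 129.3] jaw -93.1 j6 0.88 w 60.0 F [-0.33  0.82 -0.17]
 turn [0.  0.1 3.9]  shift-after-turn [-116.9  142.9   19.3]  shift-now [-126.4  134.5   19.4] len 186
```

View pics/w9.png

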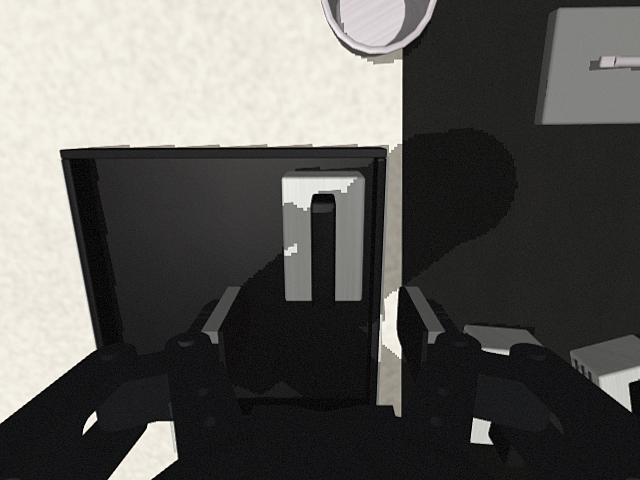

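Module a stands square in the carrier corner. On to e.

Call:
send_rows(translation=[[-25,27,0],[-39,45,0],[-35,43,10],[-21,25,10],[0,0,0]], dr=[[0,0,3.9],[0,0,0],[0,0,0],[0,0,0],[0,0,0]], grip=[60,60,60,60,60])

```text
clock: 21.3
position: [449.4, 110.1, 108.1]
ee_rot: [0.998, -0.061, -0.002, 0.001]
contact_force: [0.6, -0.3, 0.6]
gripper_width: 60.0
```

Run:
```python
from h import *
weigh(8)
ci=arm.camera_info("wrist");im=arm.get_image("wrist"); cv2.imwrite("pics/w10.png",im[:,:,::-1])
print([(round(d["confidence"],2),[round(v) for v in d["xyz"]]) for d in arm.place_of("module_1","wrist")])
go(453,111,43,83)
```

```text
F [0.26 0.09 0.21] +- [0.44 0.31 0.36] E [ -0.11 -28.11  13.91   3.11  -0.03   0.  ] +- [0.09 0.13 0.4  0.09 0.03 0.  ] P [453.  112.8 109.5]
[(0.86, [456, 107, -1]), (0.55, [433, 5, -1])]
t 21.8 pos [452.8 112.8 109.7] jaw -96.9 j6 0.86 w 60.0 F [ 0.47 -0.18  0.3 ]
 turn [0.  0.  0.1]  shift-after-turn [ 0.4  1.8 66.7]  shift-now [ 0.4  1.8 66.7] len 67
```

View pics/w10.png

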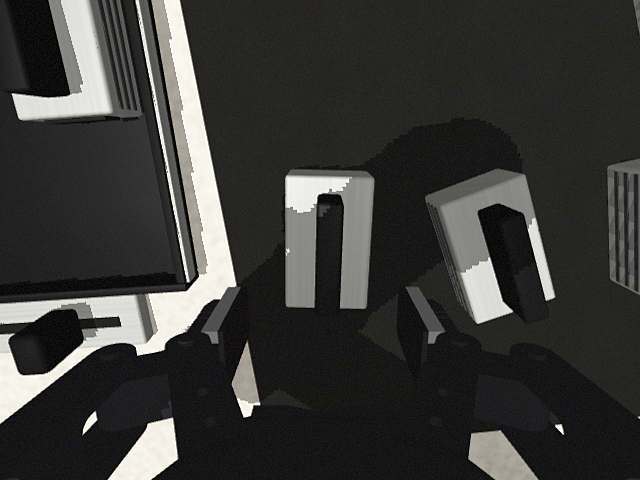

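Call:
send_rows(translation=[[1,3,20],[0,0,25],[0,0,16],[0,0,6],[0,0,0]], dr=[[0,0,0.5],[0,0,0],[0,0,0],[0,0,0],[0,0,0]], grip=[60,60,60,60,60])

```text
clock: 22.42
position: [453.3, 109.4, 42.7]
ee_rot: [0.998, -0.065, -0.0, 0.0]
contact_force: [1.0, 0.7, -0.7]
gripper_width: 59.7
```

Call:
send_rows(translation=[[0,0,0],[0,0,0],[0,0,0],[0,0,0],[0,0,0]], dr=[[0,0,0],[0,0,0],[0,0,0],[0,0,0],[0,0,0]], grip=[0,0,0,0,0])

```text
clock: 23.05
position: [453.6, 109.7, 43.4]
ee_rot: [0.998, -0.065, 0.0, -0.0]
contact_force: [-2.3, 0.5, 5.8]
gripper_width: 12.9
```

Call:
send_rows(translation=[[0,0,-10],[0,0,-25],[0,0,-25],[0,0,-7],[0,0,0]], dr=[[0,0,0],[0,0,0],[0,0,0],[0,0,0],[0,0,0]], grip=[0,0,0,0,0])

```text
clock: 23.68
position: [452.6, 109.2, 109.5]
ee_rot: [0.998, -0.065, -0.0, -0.0]
contact_force: [-0.2, -0.2, -5.2]
gripper_width: 13.0
```

Run:
```python
from h import *
weigh(12)
go(491,243,150,87)
go(565,-246,150,92)
```

```text
F [ 0.23 -0.14 -4.58] +- [0.41 0.59 0.29] E [  0.   -29.98  15.62   3.68   0.    -0.  ] +- [0.01 0.23 0.12 0.03 0.01 0.  ] P [452.8 109.2 109.1]
t 24.27 pos [453.2 109.4 109.7] jaw -97.4 j6 0.85 w 13.0 F [ 0.07 -0.63 -4.75]
 turn [ 0.   0.  -4.4]  shift-after-turn [  30.7 -135.4  -40.3]  shift-now [  20.2 -137.4  -40.3] len 145
t 24.27 pos [453.2 109.4 109.7] jaw -97.4 j6 0.85 w 13.0 F [ 0.07 -0.63 -4.75]
 turn [ 0.   0.  -9.4]  shift-after-turn [ 99.3 359.1 -40.3]  shift-now [156.9 337.9 -40.3] len 375
```

About 470 g (force −4.6 to −4.8 N), so complete: carrier slot C4.

Call:
send_rows(translation=[[0,0,-25],[8,-30,-15],[8,-40,0],[8,-40,0],[7,-25,0]], dr=[[0,0,-4.4],[0,0,0],[0,0,0],[0,0,0],[0,0,0]], grip=[0,0,0,0,0])

```text
clock: 24.9
position: [491.7, 244.3, 149.7]
ee_rot: [1.0, -0.026, 0.0, -0.0]
contact_force: [0.1, 0.0, -4.1]
gripper_width: 12.7
```

Call:
send_rows(translation=[[0,0,10],[0,0,25],[0,0,30],[0,0,0],[0,0,0]], dr=[[0,0,0],[0,0,0],[0,0,0],[0,0,0],[0,0,0]], grip=[0,0,0,0,0])

```text
clock: 25.52
position: [492.0, 242.6, 85.6]
ee_rot: [1.0, -0.027, 0.001, -0.0]
contact_force: [0.1, 0.2, -4.6]
gripper_width: 12.8
```

Run:
```python
from h import *
go(491,243,50,87)
im=arm.get_image("wrist"); cv2.imwrite("pics/w11.png",im[:,:,::-1])
```

```text
t 25.52 pos [492.  242.6  85.6] jaw -93.0 j6 0.76 w 12.8 F [ 0.11  0.18 -4.6 ]
 turn [-0.  -0.1 -0. ]  shift-after-turn [-1.  -0.4 35.6]  shift-now [-1.  -0.3 35.6] len 36
```

View pics/w11.png

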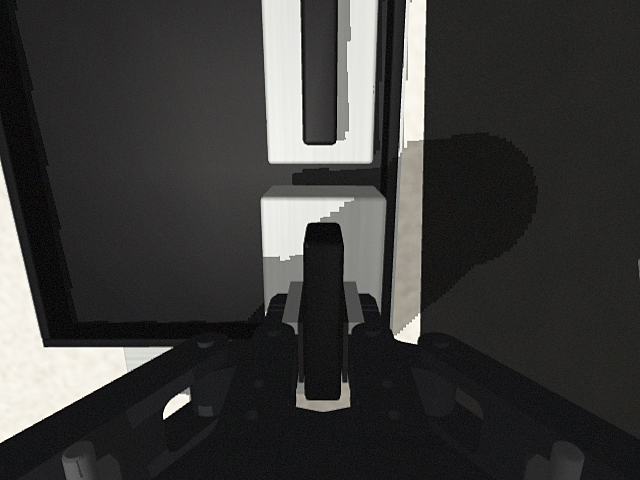

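Call:
send_rows(translation=[[-1,0,14],[0,0,12],[0,0,9],[0,0,1],[0,0,0]], dr=[[0,0,0],[0,0,0],[0,0,0],[0,0,0],[0,0,0]], grip=[0,0,0,0,0])

```text
clock: 26.2
position: [490.1, 242.5, 49.4]
ee_rot: [1.0, -0.026, -0.0, 0.0]
contact_force: [-4.1, -1.1, 4.9]
gripper_width: 13.0
```

Call:
send_rows(translation=[[0,0,0],[0,0,0],[0,0,0],[0,0,0],[0,0,0]], dr=[[0,0,0],[0,0,0],[0,0,0],[0,0,0],[0,0,0]], grip=[0,16,24,32,32])

```text
clock: 26.82
position: [490.5, 242.7, 48.7]
ee_rot: [1.0, -0.027, 0.0, -0.0]
contact_force: [-0.7, -0.5, -0.5]
gripper_width: 31.9
```

Call:
send_rows(translation=[[0,0,-10],[0,0,-30],[0,0,-30],[0,0,-10],[0,0,0]], dr=[[0,0,0],[0,0,0],[0,0,0],[0,0,0],[0,0,0]], grip=[32,32,32,50,60])

```text
clock: 27.45
position: [490.4, 242.8, 129.4]
ee_rot: [1.0, -0.027, 0.0, -0.001]
contact_force: [0.4, 0.1, 0.4]
gripper_width: 60.1
```

Run:
```python
from h import *
im=arm.get_image("wrist"); cv2.imwrite("pics/w12.png",im[:,:,::-1])
go(433,5,110,105)
for c in ["scene","side"]:
  arm.get_image(c)
  print([(round(d["confidence"],2),[round(v) for v in d["xyz"]]) for d in arm.place_of("module_1",c)])
```

```text
t 27.5 pos [490.  242.4 128.4] jaw -93.1 j6 0.76 w 60.1 F [ 0.23 -0.94 -0.2 ]
 turn [  0.    0.  -18.1]  shift-after-turn [-116.5  214.5   18.4]  shift-now [-44.2 240.1  18.5] len 245
[(0.91, [433, 4, 0]), (0.81, [567, -112, -2]), (0.7, [586, 238, 6]), (0.66, [439, -106, -3])]
[(0.77, [585, 238, 8]), (0.73, [439, -113, 3]), (0.68, [491, 241, 11]), (0.65, [433, 2, 0])]
```

View pics/w12.png

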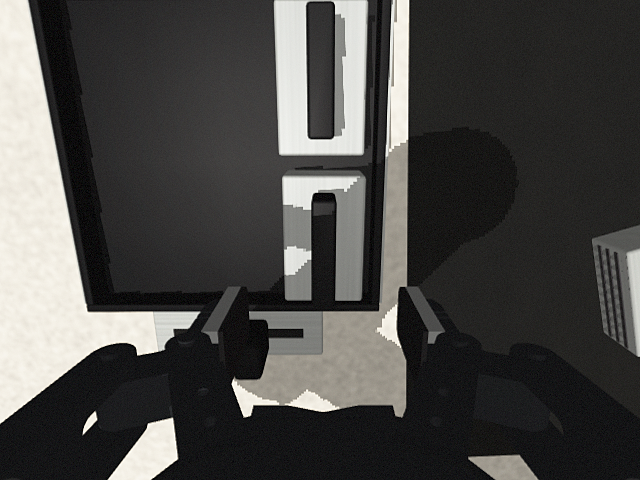

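e is flat in the carrier next to a. Next d.

Call:
send_rows(translation=[[0,0,0],[0,0,0],[-30,55,0],[-30,55,0],[-30,55,5]], dr=[[0,0,-9],[0,0,-9],[0,0,0],[0,0,0],[0,0,0]], grip=[60,60,60,60,60])

```text
clock: 28.32
position: [445.5, 59.1, 123.5]
ee_rot: [0.991, 0.131, -0.0, 0.0]
contact_force: [0.9, -1.5, -0.4]
gripper_width: 60.0
```

Call:
send_rows(translation=[[-26,49,13],[0,0,0],[0,0,0],[0,0,0],[0,0,0]], dr=[[0,0,0],[0,0,0],[0,0,0],[0,0,0],[0,0,0]], grip=[60,60,60,60,60])

```text
clock: 28.95
position: [434.1, 7.5, 110.9]
ee_rot: [0.991, 0.131, 0.0, -0.0]
contact_force: [0.7, -0.4, 0.3]
gripper_width: 59.9
```

Run:
```python
from h import *
weigh(6)
ci=arm.camera_info("wrist");im=arm.get_image("wrist"); cv2.imwrite("pics/w13.png",im[:,:,::-1])
print([(round(d["confidence"],2),[round(v) for v in d["xyz"]]) for d in arm.place_of("module_1","wrist")])
go(433,5,43,105)
```

```text
F [ 0.25 -0.21  0.02] +- [0.39 0.62 0.26] E [ 2.000e-02 -2.477e+01  1.400e+01  3.110e+00  0.000e+00 -0.000e+00] +- [0.03 0.01 0.   0.   0.   0.  ] P [433.8   7.1 110.9]
[(0.87, [435, 4, 0]), (0.71, [438, -105, 1]), (0.61, [567, -109, -3])]
t 29.35 pos [433.6   6.6 110.8] jaw -75.0 j6 1.44 w 59.9 F [0.24 0.41 0.81]
 turn [-0.  0. -0.]  shift-after-turn [-1.   1.4 67.8]  shift-now [-1.   1.4 67.8] len 68
```

View pics/w13.png

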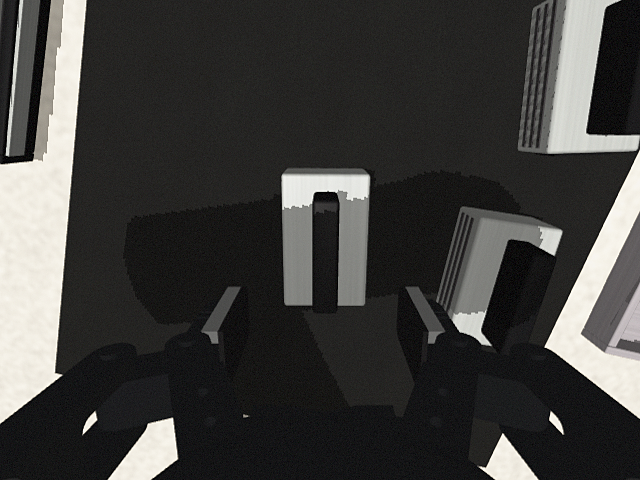

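Call:
send_rows(translation=[[0,1,20],[0,0,25],[0,0,16],[0,0,6],[0,0,0]], dr=[[0,0,0],[0,0,0],[0,0,0],[0,0,0],[0,0,0]], grip=[60,60,60,60,60])

```text
clock: 29.98
position: [434.0, 5.6, 43.8]
ee_rot: [0.991, 0.13, -0.0, 0.0]
contact_force: [0.5, -0.2, 0.9]
gripper_width: 60.0
```

Call:
send_rows(translation=[[0,0,0],[0,0,0],[0,0,0],[0,0,0],[0,0,0]], dr=[[0,0,0],[0,0,0],[0,0,0],[0,0,0],[0,0,0]], grip=[0,0,0,0,0])

```text
clock: 30.6
position: [434.4, 5.7, 44.5]
ee_rot: [0.991, 0.13, 0.001, -0.0]
contact_force: [-1.3, 0.2, 5.5]
gripper_width: 12.8
```

Call:
send_rows(translation=[[0,0,-10],[0,0,-25],[0,0,-25],[0,0,-7],[0,0,0]], dr=[[0,0,0],[0,0,0],[0,0,0],[0,0,0],[0,0,0]], grip=[0,0,0,0,0])

```text
clock: 31.22
position: [433.5, 5.6, 110.7]
ee_rot: [0.992, 0.13, -0.0, -0.0]
contact_force: [0.3, 0.3, -3.2]
gripper_width: 12.3
```

Run:
```python
from h import *
weigh(16)
go(495,307,150,87)
go(565,-243,150,92)
```

```text
F [ 0.02 -0.21 -2.84] +- [0.66 0.39 0.38] E [ 0.000e+00 -2.607e+01  1.483e+01  3.420e+00  1.000e-02  0.000e+00] +- [0.01 0.21 0.1  0.02 0.01 0.  ] P [433.6   5.5 110.4]
t 32.02 pos [433.9   5.6 110.9] jaw -75.1 j6 1.44 w 12.9 F [-0.47 -0.1  -3.29]
 turn [-0.  -0.  17.9]  shift-after-turn [  45.2 -304.2  -39.1]  shift-now [ 136.8 -275.4  -39.1] len 310
t 32.02 pos [433.9   5.6 110.9] jaw -75.1 j6 1.44 w 12.9 F [-0.47 -0.1  -3.29]
 turn [-0.  -0.  12.9]  shift-after-turn [122.3 253.  -39.1]  shift-now [ 62.5 274.  -39.1] len 284
```

About 290 g, so it goes to rework. Heading to slot R1 with a look before lowering.

Call:
send_rows(translation=[[0,0,-25],[0,0,-15],[22,48,0],[26,55,0],[26,55,0]], dr=[[0,0,6.5],[0,0,6.4],[0,0,0],[0,0,0],[0,0,0]], grip=[0,0,0,0,0])

```text
clock: 32.65
position: [514.5, -151.1, 151.0]
ee_rot: [1.0, 0.018, 0.0, -0.0]
contact_force: [0.2, 1.3, -2.0]
gripper_width: 12.9
```

Call:
send_rows(translation=[[26,55,0],[18,40,0],[0,0,0],[0,0,0],[0,0,0]], dr=[[0,0,0],[0,0,0],[0,0,0],[0,0,0],[0,0,0]], grip=[0,0,0,0,0])

```text
clock: 33.28
position: [560.5, -242.0, 150.9]
ee_rot: [1.0, 0.019, -0.0, -0.0]
contact_force: [-0.0, 0.2, -3.0]
gripper_width: 12.3
```

Run:
```python
from h import *
ci=arm.camera_info("wrist")
im=arm.get_image("wrist"); cv2.imwrite("pics/w14.png",im[:,:,::-1])
print([(round(d["confidence"],2),[round(v) for v in d["xyz"]]) for d in arm.place_of("rework","wrist")])
np.save("ci14.npy",ci["cam_to_world"])
go(561,-242,50,92)
```

```text
[(0.8, [512, -306, 1])]
t 33.38 pos [ 560.7 -242.   151.2] jaw -87.9 j6 1.75 w 12.6 F [ 0.46  0.61 -2.91]
 turn [-0.  -0.   0.1]  shift-after-turn [  0.3   0.  101.2]  shift-now [  0.2   0.  101.2] len 101
```

View pics/w14.png

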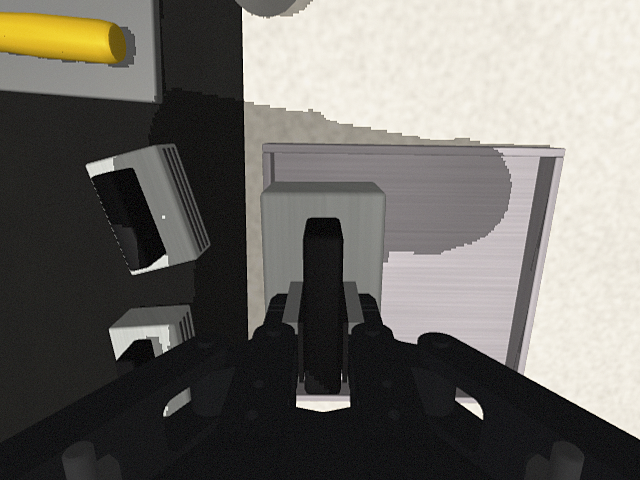

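Run:
```python
from h import *
ci=arm.camera_info("wrist")
print(px(ci,263,145,26),px(ci,565,149,26))
```

```text
[ 617.1 -197.7   26. ] [ 622.2 -408.4   26. ]
```

Tray centre works out at (514,−306), yaw +1.5°; the current spot leaves about 10 mm wall clearance. Lowering.

Call:
send_rows(translation=[[0,0,20],[0,0,35],[0,0,30],[0,0,12],[0,0,3]], dr=[[0,0,0],[0,0,0],[0,0,0],[0,0,0],[0,0,0]], grip=[0,0,0,0,0])

```text
clock: 34.0
position: [561.1, -242.7, 50.8]
ee_rot: [1.0, 0.018, -0.0, 0.0]
contact_force: [0.8, 0.0, -2.3]
gripper_width: 12.6
```

Call:
send_rows(translation=[[0,0,0.5],[0,0,0],[0,0,0],[0,0,0],[0,0,0]], dr=[[0,0,0],[0,0,0],[0,0,0],[0,0,0],[0,0,0]], grip=[0,0,16,24,32])

```text
clock: 34.62
position: [561.3, -243.1, 50.9]
ee_rot: [1.0, 0.018, 0.001, 0.0]
contact_force: [-0.1, -0.8, 0.0]
gripper_width: 32.3
```

Call:
send_rows(translation=[[0,0,-5],[0,0,-25],[0,0,-30],[0,0,-20],[0,0,0]], dr=[[0,0,0],[0,0,0],[0,0,0],[0,0,0],[0,0,0]], grip=[32,32,32,50,60])

```text
clock: 35.25
position: [562.1, -243.3, 132.5]
ee_rot: [1.0, 0.018, 0.002, 0.001]
contact_force: [0.2, 0.5, -0.4]
gripper_width: 60.0
```

Run:
```python
from h import *
im=arm.get_image("wrist"); cv2.imwrite("pics/w15.png",im[:,:,::-1])
print([(round(d["confidence"],2),[round(v) for v in d["xyz"]]) for d in arm.place_of("module_1","wrist")])
go(568,-111,110,106.5)
```

```text
[(0.94, [562, -246, 7]), (0.76, [570, -113, -1]), (0.58, [437, -111, -2])]
t 35.35 pos [ 560.5 -242.8  129.8] jaw -88.0 j6 1.75 w 60.2 F [-0.5  -0.67  0.51]
 turn [ -0.    0.  -14.5]  shift-after-turn [  44.7 -124.2   19.8]  shift-now [  12.2 -131.4   19.9] len 133
```

View pics/w15.png

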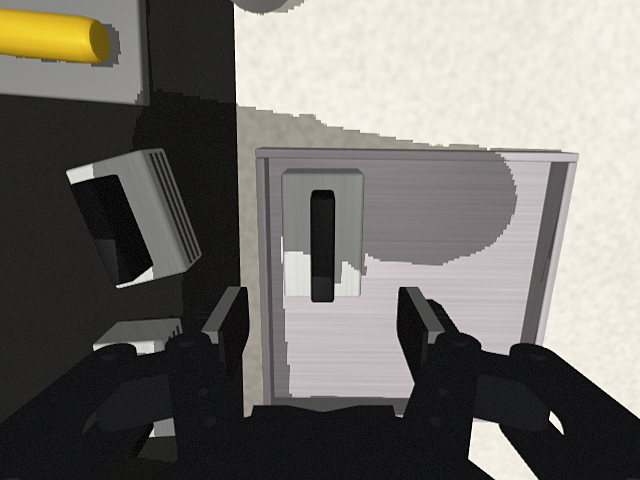

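Module d stands in the rework tray. Next b at (568,−112).

Call:
send_rows(translation=[[0,0,0],[15,-41,0],[15,-42,8],[15,-42,12],[0,0,0]], dr=[[0,0,-7.5],[0,0,-7],[0,0,0],[0,0,0],[0,0,0]], grip=[60,60,60,60,60])

```text
clock: 35.98
position: [572.4, -108.6, 108.0]
ee_rot: [0.989, 0.146, -0.002, -0.0]
contact_force: [1.0, 0.3, -0.3]
gripper_width: 60.3
```

Run:
```python
from h import *
arm.get_image("side");arm.get_image("side");arm.get_image("side");arm.get_image("side")
weigh(6)
im=arm.get_image("wrist"); cv2.imwrite("pics/w16.png",im[:,:,::-1])
print([(round(d["confidence"],2),[round(v) for v in d["xyz"]]) for d in arm.place_of("module_1","wrist")])
go(568,-112,43,106.5)
```

```text
F [-0.51  0.06  0.02] +- [0.34 0.35 0.46] E [  0.12 -38.19  15.71   3.49   0.     0.  ] +- [0.12 0.03 0.02 0.01 0.   0.  ] P [ 573.7 -111.9  110.4]
[(0.98, [436, -112, 2]), (0.86, [561, -246, 7]), (0.85, [570, -113, -3])]
t 36.58 pos [ 573.7 -111.4  110.4] jaw -73.5 j6 1.77 w 60.0 F [-0.24 -0.67 -0.07]
 turn [ 0. -0.  0.]  shift-after-turn [-5.7 -1.1 67.4]  shift-now [-5.7 -1.1 67.4] len 68
```

View pics/w16.png

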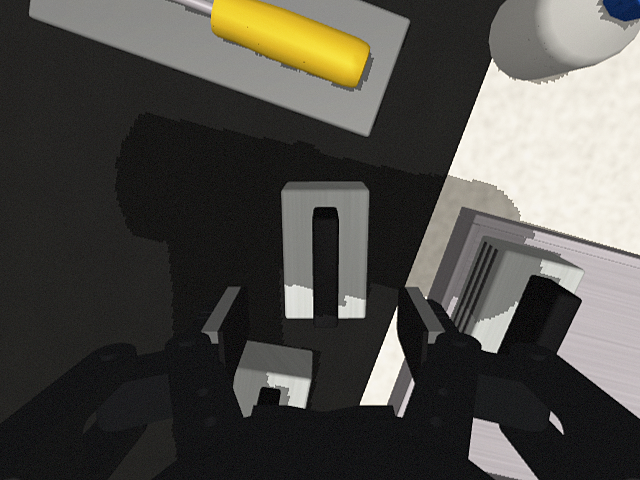

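Call:
send_rows(translation=[[-4,0,20],[0,0,25],[0,0,16],[0,0,6],[0,0,0]], dr=[[0,0,0],[0,0,0],[0,0,0],[0,0,0],[0,0,0]], grip=[60,60,60,60,60])

```text
clock: 37.2
position: [570.1, -112.2, 43.3]
ee_rot: [0.99, 0.144, -0.0, 0.0]
contact_force: [0.7, 0.1, -0.0]
gripper_width: 60.0
```

Call:
send_rows(translation=[[0,0,0],[0,0,0],[0,0,0],[0,0,0],[0,0,0]], dr=[[0,0,0],[0,0,0],[0,0,0],[0,0,0],[0,0,0]], grip=[0,0,0,0,0])

```text
clock: 37.83
position: [570.5, -112.4, 44.0]
ee_rot: [0.99, 0.144, 0.001, 0.0]
contact_force: [0.4, -3.0, 2.3]
gripper_width: 12.2
```

Call:
send_rows(translation=[[0,0,-10],[0,0,-25],[0,0,-25],[0,0,-7],[0,0,0]], dr=[[0,0,0],[0,0,0],[0,0,0],[0,0,0],[0,0,0]], grip=[0,0,0,0,0])

```text
clock: 38.45
position: [569.0, -111.9, 109.7]
ee_rot: [0.99, 0.144, -0.001, -0.0]
contact_force: [0.1, -0.4, -6.8]
gripper_width: 12.4
```

Run:
```python
from h import *
weigh(16)
go(495,307,150,87)
go(464,-244,150,91.5)
```

```text
F [ 0.25  0.03 -5.56] +- [0.47 0.48 0.47] E [ 1.000e-02 -4.108e+01  1.744e+01  4.160e+00 -2.000e-02  0.000e+00] +- [0.01 0.26 0.13 0.03 0.01 0.  ] P [ 569.5 -112.1  109.7]
t 39.25 pos [ 569.9 -112.2  110.4] jaw -73.5 j6 1.78 w 12.2 F [ 0.78 -0.09 -5.63]
 turn [-0.  -0.  19.5]  shift-after-turn [ -96.8 -414.7  -39.6]  shift-now [  47.6 -423.1  -39.6] len 428
t 39.25 pos [ 569.9 -112.2  110.4] jaw -73.5 j6 1.78 w 12.2 F [ 0.78 -0.09 -5.63]
 turn [-0. -0. 15.]  shift-after-turn [-109.3  129.   -39.6]  shift-now [-139.1   96.2  -39.6] len 174
```

About 565 g, so complete: carrier slot C2 at (590,303).

Run:
```python
from h import *
go(590,304,150,87)
```

```text
t 39.25 pos [ 569.9 -112.2  110.4] jaw -73.5 j6 1.78 w 12.2 F [ 0.78 -0.09 -5.63]
 turn [-0.  -0.  19.5]  shift-after-turn [  -1.7 -416.7  -39.6]  shift-now [ 137.8 -393.2  -39.6] len 419
```

Call:
send_rows(translation=[[0,0,-20],[0,0,-20],[0,-35,0],[0,-50,0],[0,-55,0]], dr=[[0,0,9.8],[0,0,9.7],[0,0,0],[0,0,0],[0,0,0]], grip=[0,0,0,0,0])

```text
clock: 39.88
position: [577.1, 28.6, 150.5]
ee_rot: [1.0, -0.026, 0.0, -0.0]
contact_force: [0.9, -0.3, -5.0]
gripper_width: 12.6
```

Call:
send_rows(translation=[[0,-55,0],[0,-55,0],[0,-55,0],[0,-50,0],[0,-40,0]], dr=[[0,0,0],[0,0,0],[0,0,0],[0,0,0],[0,0,0]], grip=[0,0,0,0,0])

```text
clock: 40.5
position: [589.9, 284.5, 150.1]
ee_rot: [1.0, -0.025, -0.0, -0.0]
contact_force: [0.4, -0.0, -6.2]
gripper_width: 12.5
```

Call:
send_rows(translation=[[-2,-22,0],[0,0,20],[0,0,30],[0,0,0],[0,0,0]], dr=[[0,0,0],[0,0,0],[0,0,0],[0,0,0],[0,0,0]], grip=[0,0,0,0,0])

```text
clock: 41.12
position: [590.2, 304.4, 101.5]
ee_rot: [1.0, -0.026, 0.001, -0.0]
contact_force: [0.3, 0.6, -4.7]
gripper_width: 12.8
```

Run:
```python
from h import *
im=arm.get_image("wrist"); cv2.imwrite("pics/w17.png",im[:,:,::-1])
go(590,304,50,87)
```

```text
t 41.17 pos [590.5 304.7 102.1] jaw -92.9 j6 0.8 w 12.8 F [ 0.36 -0.01 -5.69]
 turn [-0.1 -0.2  0.1]  shift-after-turn [-0.5  0.7 52.1]  shift-now [-0.6  0.8 52.1] len 52
```

View pics/w17.png

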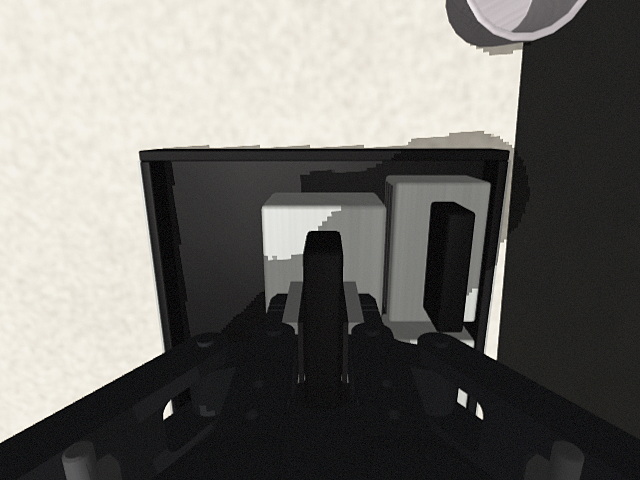

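Call:
send_rows(translation=[[0,0,15],[0,0,20],[0,0,13],[0,0,4],[0,0,0]], dr=[[0,0,0],[0,0,0],[0,0,0],[0,0,0],[0,0,0]], grip=[0,0,0,0,0])

```text
clock: 41.8
position: [589.5, 304.2, 49.8]
ee_rot: [1.0, -0.026, 0.0, 0.0]
contact_force: [-3.2, -2.9, 2.4]
gripper_width: 12.8
```

Call:
send_rows(translation=[[0,0,0],[0,0,0],[0,0,0],[0,0,0],[0,0,0]], dr=[[0,0,0],[0,0,0],[0,0,0],[0,0,0],[0,0,0]], grip=[0,16,24,30,30])

```text
clock: 42.42
position: [589.6, 304.6, 48.3]
ee_rot: [1.0, -0.026, 0.0, -0.0]
contact_force: [0.2, 0.3, 0.1]
gripper_width: 30.1
```

Call:
send_rows(translation=[[0,0,-10],[0,0,-30],[0,0,-35],[0,0,-15],[0,0,0]], dr=[[0,0,0],[0,0,0],[0,0,0],[0,0,0],[0,0,0]], grip=[30,30,30,50,60])

```text
clock: 43.05
position: [589.7, 304.8, 139.6]
ee_rot: [1.0, -0.026, 0.001, -0.001]
contact_force: [-0.2, -0.3, -0.7]
gripper_width: 59.8
```

Run:
```python
from h import *
im=arm.get_image("wrist"); cv2.imwrite("pics/w18.png",im[:,:,::-1])
for c in ["scene","side"]:
  arm.get_image(c)
  print([(round(d["confidence"],2),[round(v) for v in d["xyz"]]) for d in arm.place_of("module_1",c)])
go(438,-111,140,95.5)
```

```text
[(0.97, [492, 246, 7]), (0.92, [585, 240, 9]), (0.84, [587, 303, 5]), (0.68, [440, -107, -1]), (0.6, [562, -242, 6])]
[(0.96, [586, 237, 8]), (0.95, [436, -116, 0]), (0.71, [587, 308, 3]), (0.66, [491, 244, 9]), (0.43, [561, -248, 8])]
t 43.3 pos [588.7 303.9 136.6] jaw -93.0 j6 0.8 w 60.1 F [0.18 0.72 0.39]
 turn [ 0.1  0.1 -8.5]  shift-after-turn [-189.8  398.5   -3.4]  shift-now [-129.1  422.1   -2.3] len 441
```

View pics/w18.png

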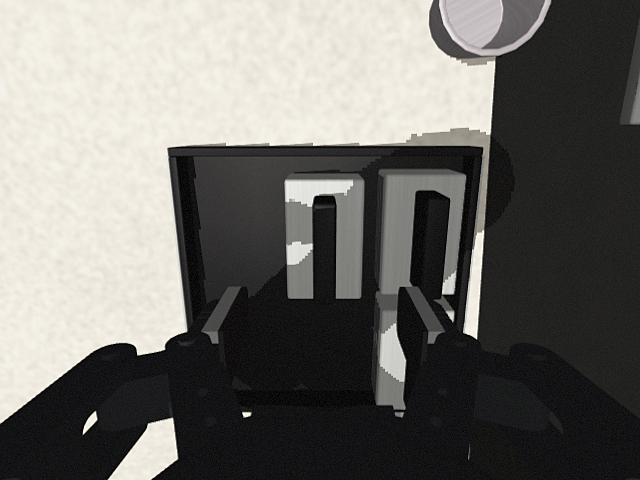

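Three modules stand in the carrier. On to the last one, c near (438,−111).

Call:
send_rows(translation=[[0,0,0],[-24,50,0],[-26,55,0],[-26,55,0],[-26,55,0]], dr=[[0,0,-8.5],[0,0,0],[0,0,0],[0,0,0],[0,0,0]], grip=[60,60,60,60,60])

```text
clock: 43.92
position: [507.4, 78.7, 137.6]
ee_rot: [0.999, 0.049, -0.001, 0.0]
contact_force: [1.1, -0.9, 0.9]
gripper_width: 59.7
```

Call:
send_rows(translation=[[-26,55,0],[-26,55,0],[-24,50,10],[-12,23,15],[0,0,0]], dr=[[0,0,0],[0,0,0],[0,0,0],[0,0,0],[0,0,0]], grip=[60,60,60,60,60])

```text
clock: 44.55
position: [436.7, -111.5, 111.9]
ee_rot: [0.999, 0.047, -0.002, 0.0]
contact_force: [-0.2, -0.1, 0.7]
gripper_width: 59.9
```

Run:
```python
from h import *
for i in range(5): arm.get_image("side")
weigh(6)
im=arm.get_image("wrist"); cv2.imwrite("pics/w19.png",im[:,:,::-1])
print([(round(d["confidence"],2),[round(v) for v in d["xyz"]]) for d in arm.place_of("module_1","wrist")])
go(438,-111,43,95.5)
```

```text
F [ 0.05 -0.25 -0.15] +- [0.5  0.52 0.4 ] E [-2.000e-02 -2.640e+01  1.428e+01  3.170e+00  0.000e+00 -0.000e+00] +- [0.06 0.01 0.01 0.   0.   0.  ] P [ 439.2 -109.5  113.6]
[(0.7, [438, -111, 0]), (0.6, [561, -248, 6])]
t 45.2 pos [ 438.8 -109.9  113.4] jaw -84.4 j6 1.55 w 60.0 F [ 0.63 -0.25 -0.46]
 turn [-0.  -0.   0.1]  shift-after-turn [-0.9  1.  70.4]  shift-now [-0.9  1.  70.4] len 70
```

View pics/w19.png

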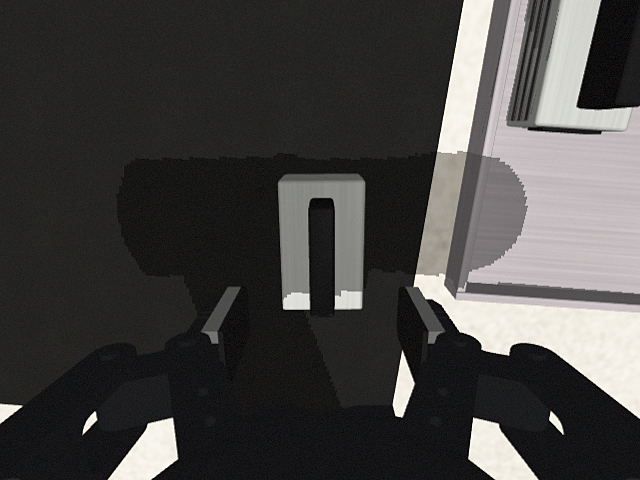

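Call:
send_rows(translation=[[0,0,20],[0,0,27],[0,0,17],[0,0,6],[0,0,0]], dr=[[0,0,0],[0,0,0],[0,0,0],[0,0,0],[0,0,0]], grip=[60,60,60,60,60])

```text
clock: 45.82
position: [438.9, -110.2, 43.3]
ee_rot: [0.999, 0.049, -0.0, 0.0]
contact_force: [0.3, -0.8, 0.3]
gripper_width: 60.0
```

Call:
send_rows(translation=[[0,0,0],[0,0,0],[0,0,0],[0,0,0],[0,0,0]], dr=[[0,0,0],[0,0,0],[0,0,0],[0,0,0],[0,0,0]], grip=[0,0,0,0,0])

```text
clock: 46.45
position: [439.1, -110.1, 43.8]
ee_rot: [0.999, 0.049, 0.0, 0.0]
contact_force: [-1.1, 2.5, 5.6]
gripper_width: 12.5
```

Call:
send_rows(translation=[[0,0,-10],[0,0,-27],[0,0,-26],[0,0,-7],[0,0,0]], dr=[[0,0,0],[0,0,0],[0,0,0],[0,0,0],[0,0,0]], grip=[0,0,0,0,0])

```text
clock: 47.08
position: [438.1, -110.1, 113.0]
ee_rot: [0.999, 0.048, -0.0, -0.0]
contact_force: [0.1, -0.1, -4.6]
gripper_width: 12.8
```

Run:
```python
from h import *
weigh(16)
go(494,307,150,87)
go(464,-244,150,91.5)
```

```text
F [-0.11  0.09 -4.15] +- [0.61 0.51 0.51] E [ 0.000e+00 -2.824e+01  1.546e+01  3.620e+00 -1.000e-02  0.000e+00] +- [0.01 0.22 0.1  0.02 0.01 0.  ] P [ 438.4 -110.1  112.8]
t 47.88 pos [ 438.8 -110.1  113.4] jaw -84.4 j6 1.55 w 13.1 F [ 0.57  0.76 -4.65]
 turn [-0.  -0.   8.6]  shift-after-turn [  33.3 -419.4  -36.6]  shift-now [  95.4 -409.8  -36.6] len 422
t 47.88 pos [ 438.8 -110.1  113.4] jaw -84.4 j6 1.55 w 13.1 F [ 0.57  0.76 -4.65]
 turn [-0.  -0.   4.1]  shift-after-turn [ 21.7 134.5 -36.6]  shift-now [ 12.2 135.7 -36.6] len 141
```

About 415 g, again in the either-tray band: carrier slot C5.

Call:
send_rows(translation=[[0,0,-20],[2,-40,-17],[4,-54,0],[5,-57,0],[5,-57,0]], dr=[[0,0,8.6],[0,0,0],[0,0,0],[0,0,0],[0,0,0]], grip=[0,0,0,0,0])

```text
clock: 48.5
position: [465.8, 98.5, 150.6]
ee_rot: [1.0, -0.027, 0.0, -0.0]
contact_force: [1.2, -0.8, -5.3]
gripper_width: 12.5
```

Call:
send_rows(translation=[[5,-57,0],[5,-57,0],[4,-50,0],[3,-47,0],[0,0,0]], dr=[[0,0,0],[0,0,0],[0,0,0],[0,0,0],[0,0,0]], grip=[0,0,0,0,0])

```text
clock: 49.12
position: [494.3, 309.9, 149.8]
ee_rot: [1.0, -0.025, 0.0, -0.0]
contact_force: [-0.9, -0.5, -4.4]
gripper_width: 12.7
```

Call:
send_rows(translation=[[0,0,20],[0,0,30],[0,0,0],[0,0,0],[0,0,0]], dr=[[0,0,0],[0,0,0],[0,0,0],[0,0,0],[0,0,0]], grip=[0,0,0,0,0])

```text
clock: 49.75
position: [494.7, 307.0, 101.9]
ee_rot: [1.0, -0.027, 0.001, -0.001]
contact_force: [-0.4, -0.6, -3.0]
gripper_width: 12.7
```

Run:
```python
from h import *
im=arm.get_image("wrist"); cv2.imwrite("pics/w20.png",im[:,:,::-1])
go(494,307,50,87)
```

```text
t 49.8 pos [494.6 307.  101.8] jaw -93.1 j6 0.68 w 12.6 F [ 1.05 -0.39 -3.38]
 turn [-0.1 -0.1 -0.1]  shift-after-turn [-0.6 -0.  51.8]  shift-now [-0.7  0.1 51.8] len 52
```

View pics/w20.png

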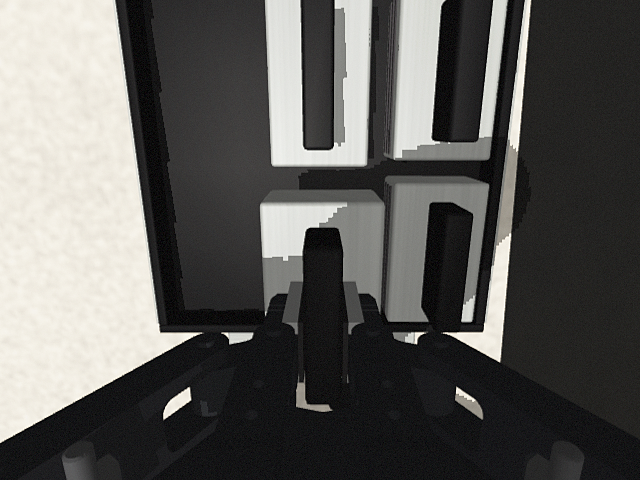

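Call:
send_rows(translation=[[0,-1,15],[0,0,20],[0,0,13],[0,0,4],[0,0,0]], dr=[[0,0,0],[0,0,0],[0,0,0],[0,0,0],[0,0,0]], grip=[0,0,0,0,0])

```text
clock: 50.42
position: [493.7, 307.6, 49.7]
ee_rot: [1.0, -0.026, -0.0, 0.0]
contact_force: [-3.9, -1.6, 5.2]
gripper_width: 12.9
```

Call:
send_rows(translation=[[0,0,0],[0,0,0],[0,0,0],[0,0,0],[0,0,0]], dr=[[0,0,0],[0,0,0],[0,0,0],[0,0,0],[0,0,0]], grip=[0,16,24,30,30])

```text
clock: 51.05
position: [494.2, 307.6, 48.3]
ee_rot: [1.0, -0.027, 0.0, -0.0]
contact_force: [-1.0, 0.3, 0.5]
gripper_width: 30.2
```

Call:
send_rows(translation=[[0,0,-10],[0,0,-30],[0,0,-45],[0,0,-45],[0,0,-15]], dr=[[0,0,0],[0,0,0],[0,0,0],[0,0,0],[0,0,0]], grip=[30,30,30,50,60])

```text
clock: 51.68
position: [495.3, 308.5, 197.6]
ee_rot: [1.0, -0.026, 0.003, -0.002]
contact_force: [0.0, -0.2, -0.4]
gripper_width: 60.0
```

Run:
```python
from h import *
for i in range(4): arm.get_image("side")
ci=arm.camera_info("wrist");im=arm.get_image("wrist"); cv2.imwrite("pics/w21.png",im[:,:,::-1])
print([(round(d["confidence"],2),[round(v) for v in d["xyz"]]) for d in arm.place_of("lock_top","wrist")])
for c in ["scene","side"]:
  im=arm.get_image(c); cv2.imwrite(f"pics/{c}21.png",im[:,:,::-1])
  print([(round(d["confidence"],2),[round(v) for v in d["xyz"]]) for d in arm.place_of("module_1",c)])
  print([(round(d["confidence"],2),[round(v) for v in d["xyz"]]) for d in arm.place_of("lock_top",c)])
go(411,230,150,177)
```

```text
[(0.95, [415, 301, 58]), (0.53, [545, 303, -2])]
[(0.97, [562, -244, 7]), (0.86, [490, 244, 8]), (0.72, [586, 239, 8]), (0.65, [585, 308, 7]), (0.63, [493, 312, 5])]
[(0.54, [414, 297, 58])]
[(0.85, [492, 302, 8]), (0.8, [585, 308, 7]), (0.77, [492, 243, 8]), (0.64, [585, 235, 9])]
[(0.52, [408, 302, 58])]
t 52.27 pos [493.9 307.4 192.7] jaw -93.0 j6 0.68 w 59.9 F [0.2  0.34 0.35]
 turn [ 0.1 -0.  90. ]  shift-after-turn [81.6 78.7 42.7]  shift-now [-78.6  81.7  42.8] len 121
```

View pics/w21.png

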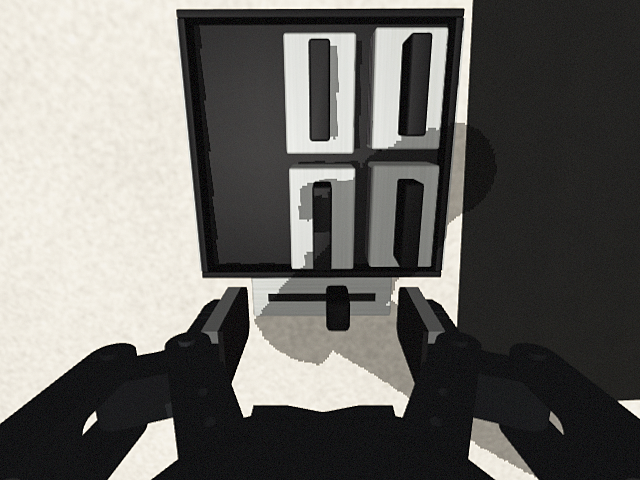

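View pics/side21.png

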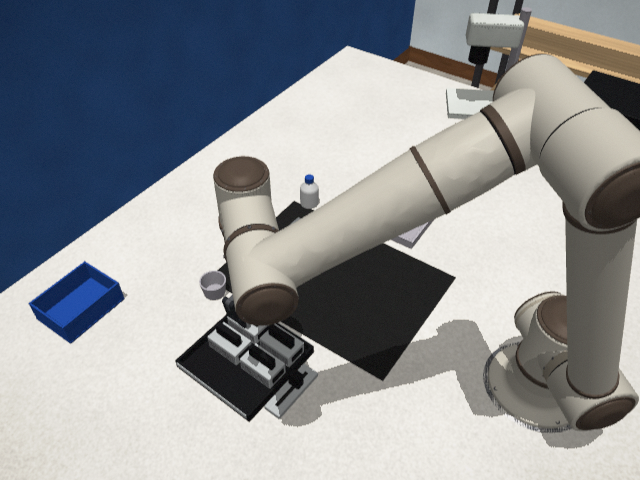

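All four modules stand flat in the carrier; the lock block is near pixel (338,308), around (412,300). I'll grip the block, then slide it +y.

Run:
```python
from h import *
ci=arm.camera_info("wrist")
print("block top corners",px(ci,327,286,54.5),px(ci,349,288,54.5),"slot ends",px(ci,268,297,14),px(ci,376,297,14))
go(412.5,300,110,87.3)
```

```text
block top corners [439.9 307.2  54.5] [437.2 289.4  54.5] slot ends [414.3 363.3  14. ] [408.8 262.4  14. ]
t 52.27 pos [493.9 307.4 192.7] jaw -93.0 j6 0.68 w 59.9 F [0.2  0.34 0.35]
 turn [ 0.1  0.  -0.3]  shift-after-turn [-80.9  11.2  82.7]  shift-now [-80.8  11.6  82.8] len 116
```

Call:
send_rows(translation=[[-27,4,10],[-30,5,20],[-24,3,30],[0,0,23],[0,0,0]], dr=[[0,0,0],[0,0,0],[0,0,0],[0,0,0],[0,0,0]], grip=[70,70,70,70,70])

```text
clock: 52.9
position: [411.6, 299.0, 109.0]
ee_rot: [1.0, -0.026, -0.001, 0.002]
contact_force: [0.1, 0.9, 0.3]
gripper_width: 70.1
```

Run:
```python
from h import *
for i in range(3): arm.get_image("side")
im=arm.get_image("wrist"); cv2.imwrite("pics/w22.png",im[:,:,::-1])
print([(round(d["confidence"],2),[round(v) for v in d["xyz"]]) for d in arm.place_of("lock_top","wrist")])
go(412.5,299,34,87.3)
```

```text
[(0.98, [413, 300, 58])]
t 53.15 pos [413.3 300.5 111.4] jaw -93.1 j6 0.57 w 69.6 F [-0.56 -0.01  0.17]
 turn [-0.1 -0.1 -0.4]  shift-after-turn [-0.7  1.5 77.4]  shift-now [-0.8  1.7 77.4] len 77
```

View pics/w22.png

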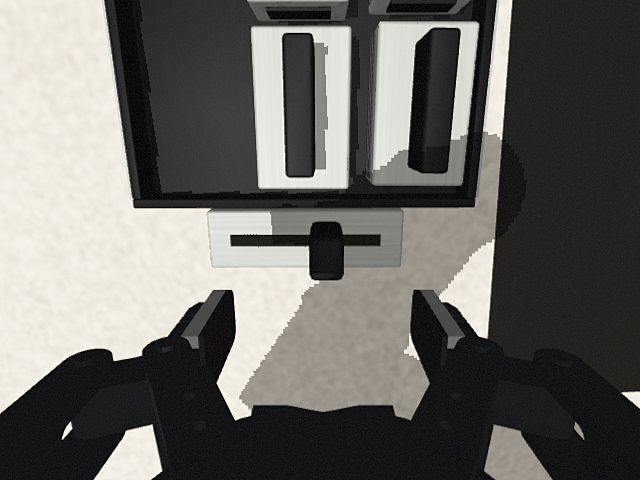

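Call:
send_rows(translation=[[0,0.5,20],[0,0,30],[0,0,20],[0,0,8],[0,0,0]], dr=[[0,0,0],[0,0,0],[0,0,0],[0,0,0],[0,0,0]], grip=[70,70,70,70,70])

```text
clock: 53.78
position: [412.8, 299.5, 32.6]
ee_rot: [1.0, -0.027, 0.0, -0.0]
contact_force: [-0.0, 0.2, 0.5]
gripper_width: 69.9
```

Call:
send_rows(translation=[[0,0,0],[0,0,0],[0,0,0],[0,0,0],[0,0,0]], dr=[[0,0,0],[0,0,0],[0,0,0],[0,0,0],[0,0,0]], grip=[0,0,0,0,0])

```text
clock: 54.4
position: [412.7, 299.6, 33.1]
ee_rot: [1.0, -0.026, 0.0, -0.0]
contact_force: [-1.4, -1.0, 5.5]
gripper_width: 18.4
```

Run:
```python
from h import *
go(415,350,34,87.3)
```

```text
t 54.4 pos [412.7 299.6  33.1] jaw -93.0 j6 0.57 w 18.4 F [-1.4  -1.    5.47]
 turn [-0.  -0.  -0.3]  shift-after-turn [ -0.1 -50.5  -0.9]  shift-now [ -0.4 -50.5  -0.8] len 50
```

Block gripped, centred at y≈299.6. I'll slide it along tool −y, expecting about 51 mm to the stop.

Call:
send_rows(translation=[[0,-8,0],[0,-10,0],[0,-10,0],[0,-10,0],[0,-8,0]], dr=[[0,0,0],[0,0,0],[0,0,0],[0,0,0],[0,0,0]], grip=[0,0,0,0,0])

```text
clock: 55.02
position: [415.0, 345.3, 33.1]
ee_rot: [1.0, -0.026, 0.0, 0.0]
contact_force: [-0.2, -1.8, 6.2]
gripper_width: 18.7
```

Call:
send_rows(translation=[[0,-2,0],[0,-1,0],[0,-1,0],[0,0,0],[0,0,0]], dr=[[0,0,0],[0,0,0],[0,0,0],[0,0,0],[0,0,0]], grip=[0,0,0,0,0])

```text
clock: 55.65
position: [415.2, 349.2, 33.1]
ee_rot: [1.0, -0.026, 0.0, 0.0]
contact_force: [-1.9, -1.7, 6.1]
gripper_width: 18.5
```

No stop yet; creeping on in small steps.

Call:
send_rows(translation=[[0,-1,0],[0,0,0],[0,-1,0],[0,0,0],[0,0,0]], dr=[[0,0,0],[0,0,0],[0,0,0],[0,0,0],[0,0,0]], grip=[0,0,0,0,0])

```text
clock: 56.28
position: [415.2, 351.0, 33.1]
ee_rot: [1.0, -0.026, 0.0, 0.0]
contact_force: [-1.7, -2.2, 6.4]
gripper_width: 18.5
```

Call:
send_rows(translation=[[0,-1,0],[0,0,0],[0,-1,0],[0,0,0],[0,0,0]], dr=[[0,0,0],[0,0,0],[0,0,0],[0,0,0],[0,0,0]], grip=[0,0,0,0,0])

```text
clock: 56.9
position: [415.3, 352.5, 33.1]
ee_rot: [1.0, -0.026, -0.0, 0.001]
contact_force: [-0.0, -4.6, 7.5]
gripper_width: 18.7
```

Call:
send_rows(translation=[[0,-1,0],[0,0,0],[0,0,0],[0,0,0],[0,0,0]], dr=[[0,0,0],[0,0,0],[0,0,0],[0,0,0],[0,0,0]], grip=[0,0,0,0,0])

```text
clock: 57.52
position: [415.3, 352.6, 33.1]
ee_rot: [1.0, -0.026, -0.0, 0.002]
contact_force: [-1.5, -5.2, 7.3]
gripper_width: 18.8
```

Call:
send_rows(translation=[[0,-1,0],[0,0,0],[0,0,0],[0,0,0],[0,0,0]], dr=[[0,0,0],[0,0,0],[0,0,0],[0,0,0],[0,0,0]], grip=[0,0,0,0,0])

```text
clock: 58.15
position: [415.3, 352.6, 33.1]
ee_rot: [1.0, -0.027, -0.001, 0.002]
contact_force: [0.5, -6.7, 9.4]
gripper_width: 18.5
```

Call:
send_rows(translation=[[0,-2,0],[0,-2,0],[0,0,0],[0,0,0],[0,0,0]], dr=[[0,0,0],[0,0,0],[0,0,0],[0,0,0],[0,0,0]], grip=[0,0,0,0,0])

```text
clock: 58.78
position: [415.2, 352.9, 33.0]
ee_rot: [1.0, -0.027, -0.002, 0.006]
contact_force: [4.6, -16.4, 14.0]
gripper_width: 18.6
```

End stop confirmed: position stuck at 352.6–352.9 while force rose to 16 N. Easing off most of the overdrive, then release.

Call:
send_rows(translation=[[0,2,0],[0,2,0],[0,0,0],[0,0,0],[0,0,0]], dr=[[0,0,0],[0,0,0],[0,0,0],[0,0,0],[0,0,0]], grip=[0,0,0,24,34])

```text
clock: 59.4
position: [415.5, 355.5, 32.2]
ee_rot: [1.0, -0.027, 0.0, -0.0]
contact_force: [-0.0, 0.0, 0.0]
gripper_width: 34.4
```

Call:
send_rows(translation=[[0,0,0],[0,0,-10],[0,0,-30],[0,0,-45],[0,0,-30]], dr=[[0,0,0],[0,0,0],[0,0,0],[0,0,0],[0,0,0]], grip=[50,50,50,50,50])

```text
clock: 60.02
position: [415.9, 356.1, 150.2]
ee_rot: [1.0, -0.026, 0.001, -0.001]
contact_force: [0.4, 0.8, 0.5]
gripper_width: 50.1
```

Call:
send_rows(translation=[[-10,0,-50],[-10,0,-40],[0,0,0],[0,0,0],[0,0,0]], dr=[[0,0,0],[0,0,0],[0,0,0],[0,0,0],[0,0,0]], grip=[50,50,50,50,50])

```text
clock: 60.65
position: [395.1, 355.7, 236.0]
ee_rot: [1.0, -0.027, -0.001, 0.001]
contact_force: [0.4, 0.2, -0.0]
gripper_width: 50.4
```

Run:
```python
from h import *
go(415,350,150,87)
for c in ["wrist","side","scene"]:
  im=arm.get_image(c); cv2.imwrite(f"pics/{c}23.png",im[:,:,::-1])
  for t in ["lock_top","module_1","driver","driver_tip","bottle","cleaner"]:
    print(c,t,[(round(d["confidence"],2),[round(v) for v in d["xyz"]]) for d in arm.place_of(t,c)])
```

```text
t 60.65 pos [395.1 355.7 236. ] jaw -93.1 j6 0.48 w 50.4 F [ 0.39  0.22 -0.02]
 turn [ 0.1  0.1 -0.1]  shift-after-turn [20.2  4.7 86. ]  shift-now [20.3  4.5 86. ] len 88
wrist lock_top []
wrist module_1 [(0.87, [494, 309, 8]), (0.61, [541, 305, 0])]
wrist driver []
wrist driver_tip []
wrist bottle []
wrist cleaner []
side lock_top [(0.82, [412, 351, 57])]
side module_1 [(0.94, [490, 240, 13]), (0.82, [590, 304, 3]), (0.79, [589, 238, 8]), (0.7, [493, 304, 8]), (0.58, [560, -248, 5])]
side driver []
side driver_tip []
side bottle [(0.97, [728, -198, -1])]
side cleaner [(0.69, [731, 200, 1])]
scene lock_top [(0.73, [411, 353, 58]), (0.4, [680, -15, 15]), (0.18, [730, 203, -4])]
scene module_1 [(0.92, [493, 246, 3]), (0.9, [585, 306, 6]), (0.69, [586, 241, 7]), (0.65, [492, 312, 4]), (0.64, [564, -244, 5])]
scene driver [(0.78, [682, -16, 12])]
scene driver_tip [(0.88, [691, 66, 20])]
scene bottle [(0.69, [732, -201, 1])]
scene cleaner [(0.62, [726, 200, -3]), (0.27, [588, 240, 5])]
```

View pics/wrist23.png

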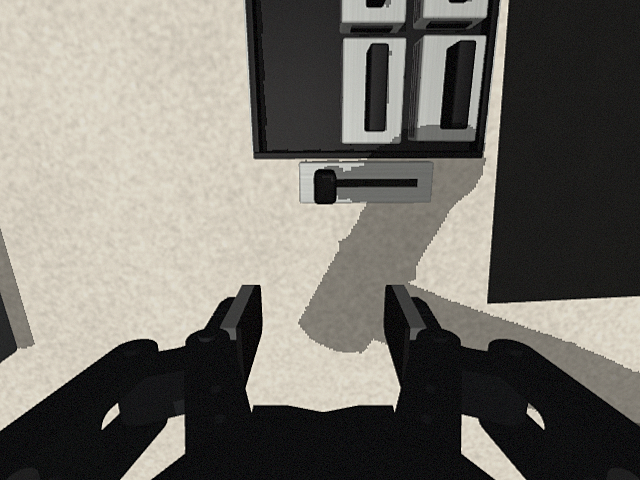

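View pics/scene23.png

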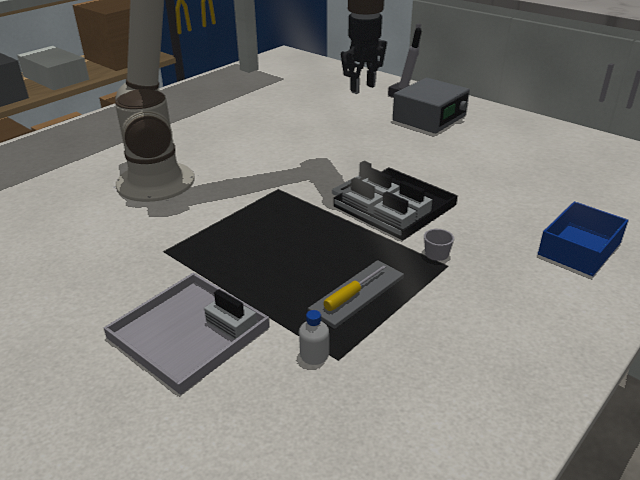

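The scene picture shows four modules upright in the carrier (about (380,195)), one in the rework tray (230,310), and the driver on its rest (352,290). The bottle and cup are unmoved. In the wrist picture the lock sits at its slot's end (325,186). The bench holds no other module, so I'm handing in.

Run:
```python
from bench import arm
print(arm.job_done(), arm.read_state()["clock"])
```

```text
the job is handed in; nothing more can be done
the job is handed in; nothing more can be done
```

I did the job in the order asked and handed it in at about 62 s of the 210 s allowed. The last pictures show everything where it belongs.

- **Screwdriver:** moved first from the carrier to its rubber rest. It lies lengthwise and centred on the rest.
- **Modules:** five were on the bench, each weighed in the hand.

| Module, by starting position (x, y in mm) | Weight | Placed in |
|---|---|---|
| (565, −1) | about 415 g | carrier |
| (453, 110) | about 475 g | carrier |
| (569, −112) | about 565 g | carrier |
| (438, −110) | about 415 g | carrier |
| (434, 5) | about 290 g | rework tray |

- **Weighing accuracy:** the readings varied by a few tens of grams. For the 475 g module, one joint-torque estimate gave about 410 g, which disagreed with the force reading but would also send it to the carrier. The two 415 g modules fall within the band where either tray is allowed.
- **Lock:** slid until it stopped at y = 352.6 mm, then pressed with 16 N without moving further. The picture shows it at the end of its slot.
- **Last checks:** the networks found all five modules at their placed positions. The bottle and cup were within about 4 mm of where they first showed, which is the measuring error. No contact exceeded the force limits in any reading, and the robot was clear of everything when I handed in.

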